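# Sort two look-alike canisters by weight and seat them in the stepped stand

### The arm

A 7-joint arm with a two-finger parallel gripper is mounted at the origin on a cart in front of the work surface, level with it; the furniture and walls round the work are solid. World frame = base frame: x ahead of the robot, y to its left, z up, the work surface at z = 0. Lengths are in m, angles in rad, forces in N, time in s.
With the tool pointing down it reaches from about 0.425 to 0.875 m from the base axis. Payload 4.7 kg.
Tool frame: the origin (TCP) lies between the finger pads; the fingertips stand 22 mm ahead of it and the grasp point (between the pads) lies 3 mm ahead of it; z points along the fingers, x is the direction in which the jaws open and shut, and the axes are right-handed (so a half turn about z gives the same grasp; the last joint's range is limited). The gripper opens to 87 mm and grips with 3 to 60 N. Pads are 19 mm wide; open, the fingers measure 117 mm over their backs; the gripper's body (75 mm by 190 mm) begins 51 mm behind the grasp point.
Start: joints at [1.332, 0.321, -0.07, 1.45, 0.023, 1.371, -0.057], TCP at [0.163, -0.629, 0.245] pointing down, gripper open.
Joint ranges: [-2.86, 2.86], [-0.3, 2.09], [-1.38, 1.24], [0.06, 2.45], [-1.56, 4.7], [0.09, 2.05], [-2.69, 2.69]. Speed limits (rad/s): [2.57, 2.57, 3.14, 3.14, 3.14, 3.14, 3.14].

### API

Orientations are given as a unit quaternion [w, x, y, z].
In Python, from station import robot gives the robot as it stands.
- The arm moves only by the tool jog_arm, never from a script. Its argument "moves" is a list of rows, each an object of numbers: "tx", "ty", "tz": the shift along the tool's x, y, z each as a share of 25 mm, from -1 to 1; "rx", "ry", "rz": the turn, a rotation vector about the tool's x, y, z each as a share of 6 degrees, from -1 to 1. A call has 1 to 8 rows; each row shifts and turns the pose as measured when the row begins, along the tool's axes as they then stand; what a row does not reach is not made up. A row lasts 1/12 s, in which the tool goes at most 41.7 mm and 7.16 degrees, less where a joint would pass 70% of its speed; a pose out of reach is approached as far as the arm can. A call with a number of a shift or a turn outside -1 to 1 is refused whole. A call with a gripper value outside its range is refused whole. "claw" is the closure, from -1 (fully open) to 1 (shut), so that 0 is half open, set as the call begins (left out, the last holds). The fingers move at their own pace and stop on an object; "squeeze" is the grip in N (left out, the last holds). Time passes only in rows, so rows that do not move let the fingers close. It gives the time, the measured TCP pose, the force and the opening at its end, in the units of the state.
- robot.read_state(): the state, without advancing time (a new reading comes with each control period).
- robot.snapshot(name): name is "scene" or "top"; returns a dict with "frame" (384x512x3 uint8, blue, green, red), "intrinsics" (3x3 intrinsics, pixels), "pose" (4x4, takes a point from camera to world coordinates). Camera axes: x right, y down, z forward; pixel columns grow to the right and rows downward; lengths in m; the calibration is good to about 2 mm. A picture is of the moment at which its call begins. There is no depth.
- robot.hand_in(): hands the job in, once; it reports no verdict.
Trained networks look in a picture, given as the dict that the camera call returned (one of the last four; its "shot" number tells which), for a name from the list of things; names that differ only in an ending like _2 or _b are one class to them, and where a whole thing is asked for, a point or a joint stands for the part that bears it (a point fixed in the world has none). Each returns a list of dicts, best first, with "confidence" (0 to 1); they miss things now and then, are a little off and sometimes report something else, mostly with a low value. They report only what shows in the picture. A call takes as long as a camera call. They do not tell look-alikes from the thing itself.
- robot.spot_in(picture, label): "rect" ([left, top, right, bottom] in pixels, round what is visible of it).
- robot.trace(picture, label): "pixels" (384x512 bool, what is visible of it) and "rect" ([left, top, right, bottom] in pixels, round what is visible of it).
- robot.tip_of(picture, label): "centre" ([column, row] in pixels: a listed point, or the origin of a listed thing).
The state is a dict: "time_s": time; "joints": joint angles; "joint_vel": joint speeds; "joint_torque": joint torques, N m; "position": TCP position; "eef_rot": TCP orientation; "ft_force": force on the tool from outside, world axes, zero at the start; "wrist_torque": the same for the moment, N m; "gripper_width": opening from 0.0 (shut) to 1.0 (fully open).
Only numpy, scipy, OpenCV 4.12 (cv2) and the standard library are available. Lean on these libraries where they do the work, as an engineer would, in place of code of your own. Each camera call takes 0.05 s, during which the arm holds its last target. There are 200 camera calls.

### The job

The two knobbed steel canisters look alike, but each holds a plastic, an aluminium or a steel slug, not the same in both: lift each a little to judge its weight. Then set it upright into the nest of its class on the stepped stand (lightest class, about 110 g, in the lowest nest; about 320 g in the middle one; about 650 g in the highest) and press it straight down against the dragging plunger until it sits hard on the stop, whose depth differs: firm it there with a push of about 20 N, never over 28 N. Keep the canisters upright, let go of them, and leave the other things on the bench where they are.

Things in the scene. Friction and masses are not known exactly. Their poses are not given: they have to be found in the camera images.
- knob_a (a point): centre of the knob of canister a: 14 mm above the canister's flat top, 14 mm below the knob's upper face, 64 mm above the underside. Standing plain steel cylinder, 46 mm diameter, 50 mm high, with a round knob of 22 mm diameter, 28 mm high, on top. z is its axis.
- knob_b (a point): centre of the knob of canister b: 14 mm above the canister's flat top, 14 mm below the knob's upper face, 64 mm above the underside. Standing plain steel cylinder, 46 mm diameter, 50 mm high, with a round knob of 22 mm diameter, 28 mm high, on top. z is its axis.
- canister_a: canister a itself; its origin is the centre of its underside, z its axis. A hidden slug makes the whole weigh about 110 g (plastic), 320 g (aluminium) or 650 g (steel), within 10 percent; drawn anew each time, never the same in both canisters, so one of the three weights is absent.
- canister_b: canister b itself; its origin is the centre of its underside, z its axis. A hidden slug makes the whole weigh about 110 g (plastic), 320 g (aluminium) or 650 g (steel), within 10 percent; drawn anew each time, never the same in both canisters, so one of the three weights is absent.
- stand: fixed aluminium staircase of three steps, 76 mm deep (x), 276 mm long (y). Origin: centre of its underside; its y axis runs along the row from the lowest step (30 mm high, on the robot's right) over the middle (50 mm) to the highest (70 mm, left). Each step is 90 mm long with one nest in its middle; turned by up to 0.25 rad. A lever press (x 0.5, y 0.18) stands to its left: pass above 0.35 m.
- nest_low (a point): centre of the mouth of the lowest nest, level with its step's top (30 mm above the bench, one dowel head on the front). Upright bore, 51 mm diameter, small chamfer. A black plunger in it, 2 to 12 mm below the mouth, slides down with 10 N drag (more than any canister's weight) and stays where left; its hard stop lies 14 to 22 mm below the mouth, set differently in each nest and not visible.
- nest_mid (a point): centre of the mouth of the middle nest, level with its step's top (50 mm above the bench, two dowel heads on the front). Upright bore, 51 mm diameter, small chamfer. A black plunger in it, 2 to 12 mm below the mouth, slides down with 10 N drag (more than any canister's weight) and stays where left; its hard stop lies 14 to 22 mm below the mouth, set differently in each nest and not visible.
- nest_high (a point): centre of the mouth of the highest nest, level with its step's top (70 mm above the bench, three dowel heads on the front). Upright bore, 51 mm diameter, small chamfer. A black plunger in it, 2 to 12 mm below the mouth, slides down with 10 N drag (more than any canister's weight) and stays where left; its hard stop lies 14 to 22 mm below the mouth, set differently in each nest and not visible.
- brass_weight: bystander: brass weight with knob, 29 mm wide, 40 mm high
- steel_block: bystander: ground steel block 32 x 40 x 20 mm
- press_foot: bystander: steel press foot with a stem, 45 mm wide, 40 mm high
- board_discs: bystander: stack of round board samples, 62 mm wide, 12 mm high
- masking_roll: bystander: roll of masking tape lying flat, 96 mm wide, 25 mm high
- glass_beaker: bystander: glass beaker 54 mm wide, 70 mm high
- brown_bottle: bystander: brown drop bottle 38 mm wide, 82 mm high
There are look-alikes about, which are no part of the job. What is shaped like the canister_b but turquoise is not meant. What is shaped like the canister_a but blue is not meant.

How it is judged:
By the outcome, as a careful person would: the job done as asked, in the order asked, and still so for the second after the job is handed in, with the robot touching nothing.
It also fails if it takes over 72 s, if anything falls off the work surface, if the arm or the gripper's body presses on something with over 40 N, if the wrist force passes 120 N, or if a joint passes its speed limit or range.

## Working session

There is one attempt and no reset: what is moved stays moved. The work goes in short steps, Python scripts to look and compute and a tool call to move; the robot and the scene stay as the last step left them, time stands still between calls to the robot, and variables do not carry over. Pictures are saved under pics/ and viewed, about 8 in all and at most 12, crops included, and the job is handed in when it is done.

Besides the shell and the picture viewer there is one more tool, called as name(argument=value, ...), one argument or row to a line, values as JSON. jog_arm: Moves the arm, as the interface text tells. Its arguments: {"type":"object","properties":{"moves":{"type":"array"},"claw":{"type":"number"},"squeeze":{"type":"number"}},"required":["moves"]}

```bash
mkdir -p pics; cat > h.py <<'E'
import numpy as np,cv2
from station import robot
def ray(p,uv):
    K=np.array(p["intrinsics"]);T=np.array(p["pose"])
    d=T[:3,:3]@np.linalg.inv(K)@np.array([uv[0],uv[1],1.]);return T[:3,3],d
def atz(p,uv,z):
    o,d=ray(p,uv);return (o+d*(z-o[2])/d[2]).round(4)
def proj(p,X):
    K=np.array(p["intrinsics"]);T=np.linalg.inv(np.array(p["pose"]))
    q=K@(T[:3,:3]@np.array(X)+T[:3,3]);return (q[:2]/q[2]).round(1)
E
python3 - <<'E'
from h import *
s=robot.read_state();print(s)
H={"knob_a":.064,"knob_b":.064,"canister_a":0,"nest_low":.03,"nest_mid":.05,"nest_high":.07,"stand":0}
for n in("scene","top"):
    p=robot.snapshot(n);cv2.imwrite(f"pics/{n}0.png",p["frame"])
    print(n,np.array(p["pose"])[:3].round(3).tolist())
    for l,z in H.items():
        for d in robot.tip_of(p,l)[:5]:print(l,round(d["confidence"],2),np.round(d["centre"],1),atz(p,d["centre"],z))
E
```

```text
{'time_s': 0.0, 'joints': array([ 1.33208651,  0.32183448, -0.07007485,  1.45162706,  0.02262996,
        1.37076499, -0.0568722 ]), 'joint_vel': array([ 0.00017968, -0.00027198, -0.00133889,  0.00200783, -0.0020714 ,
        0.00045956,  0.0001764 ]), 'joint_torque': array([-7.81028521e-04, -4.91299438e+01, -4.04430740e-01, -3.12535250e+01,
       -6.39495696e-02,  4.35906218e-02,  1.52130874e-04]), 'position': array([ 0.16240058, -0.62889024,  0.243478  ]), 'eef_rot': array([-5.14220632e-04,  7.90625252e-01, -6.12299647e-01, -7.67193884e-04]), 'ft_force': array([-0.58208155,  0.16812956, -0.13367801]), 'wrist_torque': array([ 0.00805371, -0.00777011, -0.02025168]), 'gripper_width': 1.0008594795055425}
scene [[-0.505, -0.637, 0.582, -0.158], [-0.863, 0.368, -0.346, 0.429], [0.006, -0.677, -0.736, 1.001]]
knob_a 0.9 [269.5 258.8] [0.3586 0.0778 0.064 ]
knob_a 0.8 [330.1 203.2] [ 0.4385 -0.1925  0.064 ]
knob_a 0.7 [357.  197.3] [ 0.4159 -0.2812  0.064 ]
knob_a 0.5 [275.2 229.3] [0.4375 0.0095 0.064 ]
knob_b 0.9 [269.5 258.8] [0.3586 0.0778 0.064 ]
knob_b 0.8 [330.1 203.2] [ 0.4385 -0.
[... 1033 characters left out ...]
0.29    0.064 ]
knob_b 0.7 [301.5 231.9] [ 0.4383 -0.1926  0.064 ]
knob_b 0.59 [239.6 227.3] [0.4529 0.0058 0.064 ]
knob_b 0.45 [218.  254.5] [0.3669 0.0739 0.064 ]
canister_a 0.75 [326.9 236. ] [ 0.4256 -0.2882  0.    ]
canister_a 0.61 [301.  232.1] [ 0.4387 -0.2007  0.    ]
canister_a 0.44 [217.8 253.1] [0.3687 0.0791 0.    ]
canister_a 0.42 [234.5 226.8] [0.4563 0.0238 0.    ]
nest_low 0.86 [312.3 171.5] [ 0.6409 -0.2372  0.03  ]
nest_low 0.64 [327.8 235.5] [ 0.4271 -0.2846  0.03  ]
nest_mid 0.58 [284.3 170.7] [ 0.6396 -0.1408  0.05  ]
nest_high 0.56 [261.4 178.6] [ 0.6098 -0.0642  0.07  ]
stand 0.77 [284.8 179.2] [ 0.6192 -0.1476  0.    ]
stand 0.6 [310.9 171.6] [ 0.6459 -0.2378  0.    ]
```

```bash
python3 - <<'E'
import cv2
for n,(x,y,w,h) in {"scene":(200,120,220,165),"top":(180,130,220,165)}.items():
    i=cv2.imread(f"pics/{n}0.png")[y:y+h,x:x+w]
    cv2.imwrite(f"pics/{n}0c.png",cv2.resize(i,(800,600),interpolation=cv2.INTER_CUBIC))
E
```

```text
(no output)
```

View pics/scene0c.png

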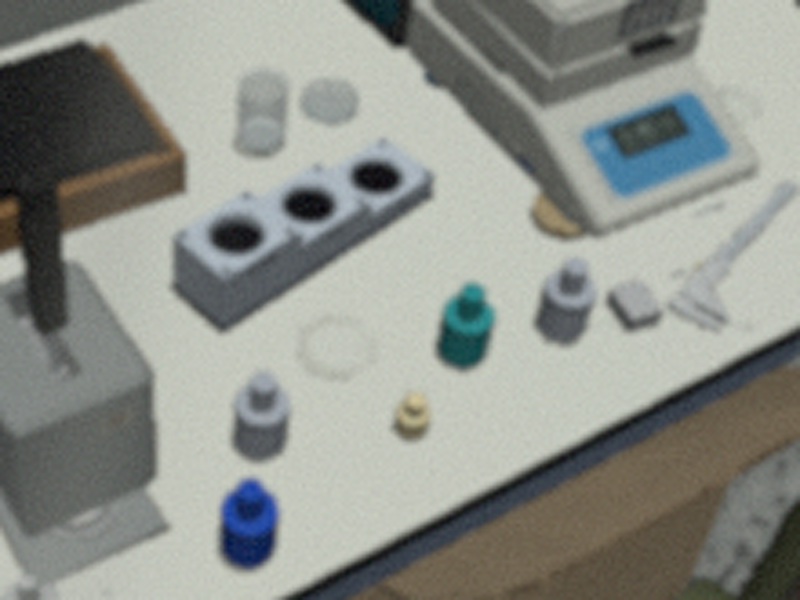

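View pics/top0c.png

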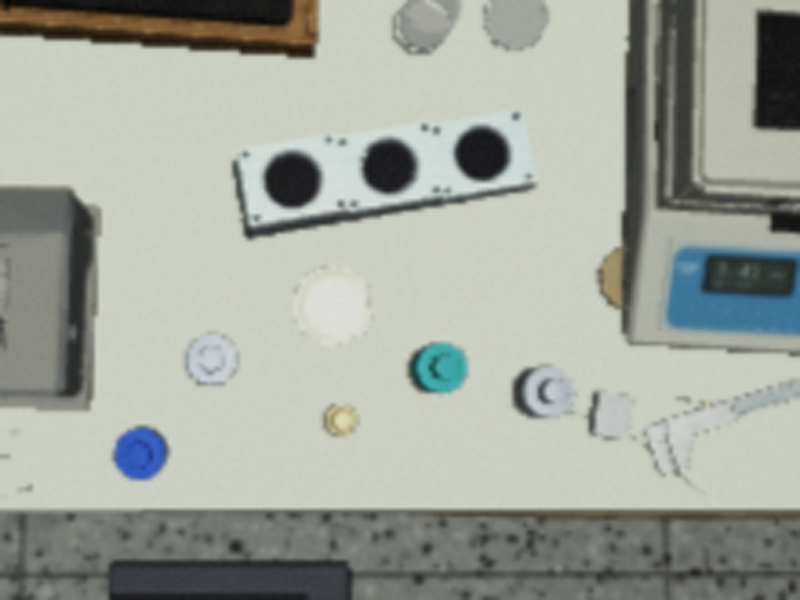

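The scene crop shows the grey canisters with knobs at about (262,385) and (572,270). The turquoise look-alike is at (465,325), the blue one at (248,525), and the stand bores at (237,235), (310,204) and (377,177). The top crop shows the bores at (292,180), (389,166) and (482,153), and the grey canisters at (212,358) and (545,390).

```bash
cat > m.py <<'E'
from h import *
P={n:robot.snapshot(n) for n in("scene","top")}
N={"high":([265,185],[260.3,179.5],.07),"mid":([285,176],[287,175.6],.05),"low":([303.6,168.7],[312.5,172],.03)}
for l,(a,b,z) in N.items():
    out=[]
    for n,c in zip(P,(a,b)):
        g=cv2.cvtColor(P[n]["frame"],cv2.COLOR_BGR2GRAY)
        G=cv2.resize(g,None,fx=4,fy=4,interpolation=cv2.INTER_CUBIC)
        k,lab,st,cen=cv2.connectedComponentsWithStats((G<110).astype(np.uint8))
        i=lab[int(c[1]*4+2),int(c[0]*4+2)]
        q=(cen[i]-1.5)/4;out.append((st[i][4]/16,st[i][2:4]/4,q.round(1),atz(P[n],q,z)))
    print(l,out)
for n,p in P.items():
    for l in("canister_a","knob_a"):
        for d in robot.trace(p,l):
            m=d["pixels"];ys,xs=np.nonzero(m);bgr=p["frame"][m].mean(0)
            r=np.array(d["rect"])
            print(n,l,round(d["confidence"],2),r.round(1),bgr.round(),"rectc",atz(p,((r[0]+r[2])/2,(r[1]+r[3])/2),.064 if l[0]=="k" else .032),"cent",atz(p,(xs.mean(),ys.mean()),.064 if l[0]=="k" else .032))
E
python3 m.py
```

```text
high [(np.float64(114.3125), array([15.  ,  9.75]), array([264.5, 184.3]), array([ 0.6054, -0.0553,  0.07  ])), (np.float64(182.6875), array([15.25, 15.  ]), array([259.9, 179. ]), array([ 0.6084, -0.0594,  0.07  ]))]
mid [(np.float64(106.5625), array([14.5 ,  9.25]), array([284.5, 175.9]), array([ 0.6219, -0.1442,  0.05  ])), (np.float64(170.0), array([14.75, 14.75]), array([286.6, 175.3]), array([ 0.6242, -0.1481,  0.05  ]))]
low [(np.float64(96.1875), array([14.  ,  8.75]), array([303. , 168.3]), array([ 0.6376, -0.2327,  0.03  ])), (np.float64(168.8125), array([14.75, 14.75]), array([312.1, 171.8]), array([ 0.6398, -0.2365,  0.03  ]))]
scene canister_a 0.88 [262.7 250.2 275.1 277.3] [125.  74.  53.] rectc [0.3629 0.076  0.032 ] cent [0.3641 0.0812 0.032 ]
scene canister_a 0.77 [262.5 221.7 279.3 247.6] [124. 119. 115.] rectc [0.4472 0.0171 0.032 ] cent [0.4478 0.0166 0.032 ]
scene canister_a 0.54 [321.4 198.4 336.7 219.2] [100.  99.  41.] rectc [ 0.4416 -0.1964  0.032 ] cent [ 0.442  -0.1918  0.032 ]
scene canister_a 0.5 [348.5 193.7 360.  216.9] [115. 111. 107.] rectc [ 0.413  -
[... 921 characters left out ...]
0.49 [210.5 248.5 223.3 260.8] [177.  95.  61.] rectc [0.365  0.0797 0.032 ] cent [0.3676 0.0733 0.032 ]
top canister_a 0.43 [232.9 221.  245.7 235.1] [200. 195. 187.] rectc [0.4513 0.0072 0.032 ] cent [0.4494 0.0115 0.032 ]
top knob_a 0.61 [319.4 232.9 337.4 243.4] [169. 165. 158.] rectc [ 0.4185 -0.2788  0.064 ] cent [ 0.4222 -0.2823  0.064 ]
top knob_a 0.59 [231.7 219.2 245.9 236.8] [198. 195. 187.] rectc [0.4507 0.0083 0.064 ] cent [0.4505 0.01   0.064 ]
top knob_a 0.54 [291.5 223.6 308.8 235.9] [151. 152.  63.] rectc [ 0.4452 -0.1884  0.064 ] cent [ 0.4426 -0.1895  0.064 ]
top knob_a 0.49 [209.8 246.7 227.8 262.4] [177.  96.  63.] rectc [0.3667 0.0713 0.064 ] cent [0.3682 0.0728 0.064 ]
```

```bash
cat >> h.py <<'E'
from scipy.spatial.transform import Rotation as R
def tool(dx,dy,dz):
    s=robot.read_state();q=s["eef_rot"];r=R.from_quat([*q[1:],q[0]])
    return r.inv().apply([dx,dy,dz]),r
def goto(X,ax=None):
    s=robot.read_state();d,r=tool(*(np.array(X)-s["position"]))
    M=r.as_matrix()
    print("pos",s["position"].round(4),"t",round(s["time_s"],2),"F",s["ft_force"].round(2),"w",round(s["gripper_width"],3))
    print("tool shift mm",(d*1000).round(1),"shares",(d/.025).round(2),"xaxis",M[:2,0].round(3))
    if ax is not None:
        ang=np.arctan2(M[1,0],M[0,0]);da=(np.deg2rad(ax)-ang);da=(da+np.pi/2)%np.pi-np.pi/2
        print("rz deg",round(-np.rad2deg(da),2),"shares",round(-np.rad2deg(da)/6,2),"tilt rotvec deg",np.rad2deg(np.cross(M[:,2],[0,0,-1])).round(2))
E
python3 - <<'E'
from h import *
i=cv2.imread("pics/scene0.png");cv2.imwrite("pics/sf.png",cv2.resize(i,(800,600)))
p=robot.snapshot("top")
for u in((206,200),(206,240),(200,240)):
    print(atz(p,u,0),atz(p,u,.12),atz(p,u,.2))
goto([.42,-.286,.245],0)
E
```

```text
[0.5469 0.1209 0.    ] [0.5348 0.1084 0.12  ] [0.5267 0.1001 0.2   ]
[0.4122 0.119  0.    ] [0.4128 0.1067 0.12  ] [0.4133 0.0985 0.2   ]
[0.4122 0.1391 0.    ] [0.4128 0.1249 0.12  ] [0.4133 0.1154 0.2   ]
pos [ 0.1625 -0.6294  0.2446] t 1.15 F [0.2  0.31 0.35] w 1.0
tool shift mm [-268.1 -335.2   -0.5] shares [-10.72 -13.41  -0.02] xaxis [ 0.25  -0.968]
rz deg -75.51 shares -12.59 tilt rotvec deg [ 0. -0.  0.]
```

View pics/sf.png

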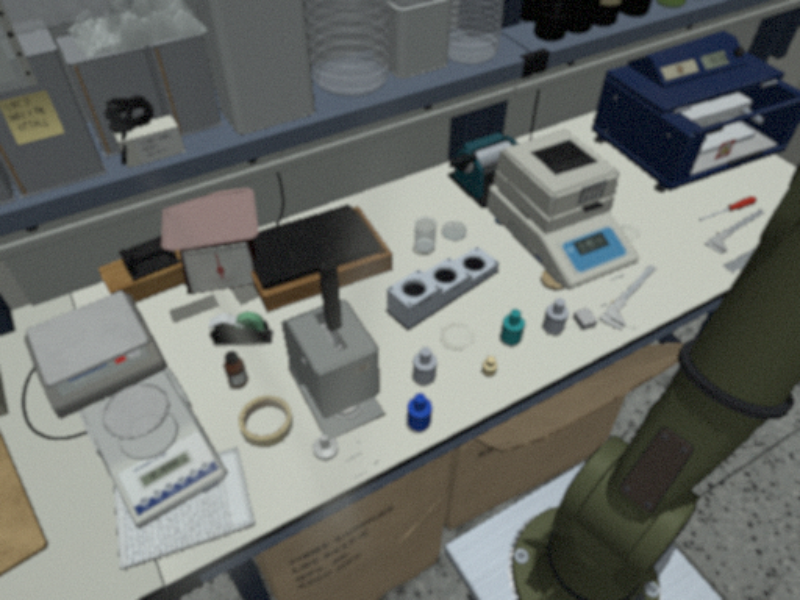

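The gripper is outside the camera's view. The press housing ends near y ≈ 0.11, and canister b at about (0.415, -0.286) is clear to approach.

jog_arm(
  moves=[
    {"tx": -0.63, "ty": -0.79},
    {"tx": -0.63, "ty": -0.79},
    {"tx": -0.63, "ty": -0.79},
    {"tx": -0.63, "ty": -0.79},
    {"tx": -0.63, "ty": -0.79},
    {"tx": -0.63, "ty": -0.79},
    {"tx": -0.63, "ty": -0.79},
    {"tx": -0.63, "ty": -0.79},
  ],
  claw=-0.2,
  squeeze=10,
)

```text
schema error: expected keys tx, ty, tz, rx, ry, rz
```

jog_arm(
  moves=[
    {"tx": -0.63, "ty": -0.79},
    {"tx": -0.63, "ty": -0.79},
    {"tx": -0.63, "ty": -0.79},
    {"tx": -0.63, "ty": -0.79},
    {"tx": -0.63, "ty": -0.79},
    {"tx": -0.63, "ty": -0.79},
    {"tx": -0.63, "ty": -0.79},
    {},
  ],
)

```text
schema error: expected keys tx, ty, tz, rx, ry, rz
```

```bash
python3 - <<'E'
from h import *
goto([.4153,-.2856,.12],0)
E
```

```text
pos [ 0.1625 -0.6294  0.2446] t 1.15 F [0.2  0.31 0.35] w 1.0
tool shift mm [-269.6 -330.7  124.5] shares [-10.79 -13.23   4.98] xaxis [ 0.25  -0.968]
rz deg -75.51 shares -12.59 tilt rotvec deg [ 0. -0.  0.]
```

All six keys are needed in each row.

jog_arm(
  moves=[
    {"tx": -0.63, "ty": -0.79, "tz": 0, "rx": 0, "ry": 0, "rz": 0},
    {"tx": -0.63, "ty": -0.79, "tz": 0, "rx": 0, "ry": 0, "rz": 0},
    {"tx": -0.63, "ty": -0.79, "tz": 0, "rx": 0, "ry": 0, "rz": 0},
    {"tx": -0.63, "ty": -0.79, "tz": 0, "rx": 0, "ry": 0, "rz": 0},
    {"tx": -0.63, "ty": -0.79, "tz": 0, "rx": 0, "ry": 0, "rz": 0},
    {"tx": -0.63, "ty": -0.79, "tz": 0, "rx": 0, "ry": 0, "rz": 0},
    {"tx": -0.63, "ty": -0.79, "tz": 0, "rx": 0, "ry": 0, "rz": 0},
    {"tx": -0.63, "ty": -0.79, "tz": 0, "rx": 0, "ry": 0, "rz": 0},
  ],
  claw=-0.2,
  squeeze=10,
)

```text
time_s: 1.82
position: [0.2821, -0.4671, 0.243]
eef_rot: [0.002, 0.786, -0.618, -0.0]
ft_force: [-0.1, 0.2, 0.8]
gripper_width: 0.606
```

jog_arm(
  moves=[
    {"tx": -0.63, "ty": -0.79, "tz": 0.2, "rx": 0, "ry": 0, "rz": 0},
    {"tx": -0.63, "ty": -0.79, "tz": 0.2, "rx": 0, "ry": 0, "rz": 0},
    {"tx": -0.63, "ty": -0.79, "tz": 0.2, "rx": 0, "ry": 0, "rz": 0},
    {"tx": -0.63, "ty": -0.79, "tz": 0.2, "rx": 0, "ry": 0, "rz": 0},
    {"tx": -0.63, "ty": -0.79, "tz": 0.2, "rx": 0, "ry": 0, "rz": 0},
    {"tx": -0.63, "ty": -0.79, "tz": 0.2, "rx": 0, "ry": 0, "rz": 0},
    {"tx": -0.63, "ty": -0.79, "tz": 0.2, "rx": 0, "ry": 0, "rz": 0},
    {"tx": 0, "ty": 0, "tz": 0, "rx": 0, "ry": 0, "rz": 0},
  ],
)

```text
time_s: 2.48
position: [0.399, -0.3153, 0.2082]
eef_rot: [0.002, 0.789, -0.615, 0.003]
ft_force: [0.2, 0.6, 1.3]
gripper_width: 0.599
```

```bash
python3 - <<'E'
from h import *
goto([.4153,-.2856,.12],0)
E
```

```text
pos [ 0.399  -0.3153  0.2082] t 2.48 F [0.17 0.63 1.3 ] w 0.599
tool shift mm [-25.4 -23.1  88. ] shares [-1.02 -0.92  3.52] xaxis [ 0.244 -0.97 ]
rz deg -75.9 shares -12.65 tilt rotvec deg [0.39 0.07 0.  ]
```

jog_arm(
  moves=[
    {"tx": -0.35, "ty": -0.32, "tz": 0.8, "rx": 0, "ry": 0, "rz": 0},
    {"tx": -0.35, "ty": -0.32, "tz": 0.8, "rx": 0, "ry": 0, "rz": 0},
    {"tx": -0.35, "ty": -0.32, "tz": 0.8, "rx": 0, "ry": 0, "rz": 0},
    {"tx": 0, "ty": 0, "tz": 0.6, "rx": 0, "ry": 0, "rz": 0},
    {"tx": 0, "ty": 0, "tz": 0, "rx": 0, "ry": 0, "rz": 0},
  ],
)

```text
time_s: 2.9
position: [0.4188, -0.2833, 0.1328]
eef_rot: [0.003, 0.79, -0.613, 0.006]
ft_force: [-0.6, 0.0, -0.5]
gripper_width: 0.598
```

```bash
python3 - <<'E'
from h import *
goto([.4153,-.2856,.076],0)
p=robot.snapshot("scene");cv2.imwrite("pics/b1.png",cv2.resize(p["frame"][130:250,280:440],(800,600),interpolation=cv2.INTER_CUBIC))
E
```

```text
pos [ 0.4188 -0.2833  0.1328] t 2.9 F [-0.61  0.02 -0.52] w 0.598
tool shift mm [ 0.6  4.1 56.8] shares [0.02 0.16 2.27] xaxis [ 0.247 -0.969]
rz deg -75.67 shares -12.61 tilt rotvec deg [0.67 0.32 0.  ]
```

View pics/b1.png

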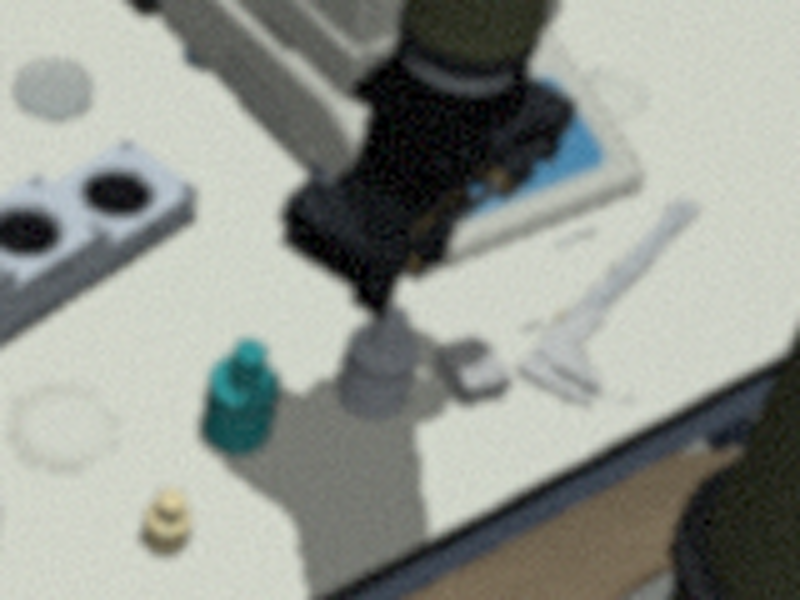

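The gripper body's long side runs along the jaw direction. Fingers are over canister b's knob at crop (392,325); the block at (475,370) is clear.

jog_arm(
  moves=[
    {"tx": 0, "ty": 0.16, "tz": 0.7, "rx": 0, "ry": -0.12, "rz": 0},
    {"tx": 0, "ty": 0, "tz": 0.7, "rx": 0, "ry": 0, "rz": 0},
    {"tx": 0, "ty": 0, "tz": 0.7, "rx": 0, "ry": 0, "rz": 0},
    {"tx": 0, "ty": 0, "tz": 0.12, "rx": 0, "ry": 0, "rz": 0},
    {"tx": 0, "ty": 0, "tz": 0, "rx": 0, "ry": 0, "rz": 0},
  ],
)

```text
time_s: 3.37
position: [0.4189, -0.2902, 0.084]
eef_rot: [-0.001, 0.789, -0.615, 0.007]
ft_force: [0.7, -0.1, -0.0]
gripper_width: 0.601
```

jog_arm(
  moves=[
    {"tx": 0, "ty": 0, "tz": 0, "rx": 0, "ry": 0, "rz": 0},
    {"tx": 0, "ty": 0, "tz": 0, "rx": 0, "ry": 0, "rz": 0},
    {"tx": 0, "ty": 0, "tz": 0, "rx": 0, "ry": 0, "rz": 0},
    {"tx": 0, "ty": 0, "tz": 0, "rx": 0, "ry": 0, "rz": 0},
    {"tx": 0, "ty": 0, "tz": 0, "rx": 0, "ry": 0, "rz": 0},
    {"tx": 0, "ty": 0, "tz": 0, "rx": 0, "ry": 0, "rz": 0},
  ],
  claw=0.7,
  squeeze=5,
)

```text
time_s: 3.87
position: [0.4213, -0.2922, 0.0901]
eef_rot: [-0.001, 0.788, -0.615, 0.01]
ft_force: [0.3, 1.9, -2.1]
gripper_width: 0.25
```

```bash
sed -i 's/"tilt rotvec deg".*/"tilt shares rx,ry",(r.inv().apply(np.cross(M[:,2],[0,0,-1]))*180\/np.pi\/6).round(3))/' h.py; python3 - <<'E'
from h import *
goto([.4153,-.2856,.076],0)
E
```

```text
pos [ 0.4213 -0.2922  0.0901] t 3.87 F [ 0.28  1.95 -2.08] w 0.25
tool shift mm [-8.1  4.4 13.9] shares [-0.32  0.18  0.56] xaxis [ 0.243 -0.97 ]
rz deg -75.96 shares -12.66 tilt shares rx,ry [-0.137 -0.146  0.   ]
```

jog_arm(
  moves=[
    {"tx": 0, "ty": 0, "tz": 0.04, "rx": -0.1, "ry": -0.1, "rz": 0},
    {"tx": 0, "ty": 0, "tz": 0.04, "rx": 0, "ry": 0, "rz": 0},
    {"tx": 0, "ty": 0, "tz": 0.04, "rx": 0, "ry": 0, "rz": 0},
    {"tx": 0, "ty": 0, "tz": 0.04, "rx": 0, "ry": 0, "rz": -1},
    {"tx": 0, "ty": 0, "tz": 0.04, "rx": 0, "ry": 0, "rz": -1},
    {"tx": 0, "ty": 0, "tz": 0.04, "rx": 0, "ry": 0, "rz": -1},
    {"tx": 0, "ty": 0, "tz": 0.04, "rx": 0, "ry": 0, "rz": -1},
    {"tx": 0, "ty": 0, "tz": 0.04, "rx": 0, "ry": 0, "rz": -1},
  ],
  claw=-0.2,
)

```text
time_s: 4.53
position: [0.4224, -0.2938, 0.0816]
eef_rot: [0.002, 0.925, -0.38, 0.004]
ft_force: [-0.7, -0.2, -0.3]
gripper_width: 0.593
```

jog_arm(
  moves=[
    {"tx": 0, "ty": 0, "tz": 0.04, "rx": 0, "ry": 0, "rz": -1},
    {"tx": 0, "ty": 0, "tz": 0.04, "rx": 0, "ry": 0, "rz": -1},
    {"tx": 0, "ty": 0, "tz": 0.04, "rx": 0, "ry": 0, "rz": -1},
    {"tx": 0, "ty": 0, "tz": 0.04, "rx": 0, "ry": 0, "rz": -1},
    {"tx": 0, "ty": 0, "tz": 0.04, "rx": 0, "ry": 0, "rz": -1},
    {"tx": 0, "ty": 0, "tz": 0.04, "rx": 0, "ry": 0, "rz": -1},
    {"tx": 0, "ty": 0, "tz": 0.04, "rx": 0, "ry": 0, "rz": -1},
    {"tx": 0, "ty": 0, "tz": 0.04, "rx": 0, "ry": 0, "rz": 0},
  ],
)

```text
time_s: 5.2
position: [0.4235, -0.2973, 0.0723]
eef_rot: [0.005, 1.0, -0.003, 0.004]
ft_force: [-0.1, 0.7, -0.1]
gripper_width: 0.597
```

```bash
python3 - <<'E'
from h import *
goto([.4213,-.2922,.077],0)
E
```

```text
pos [ 0.4235 -0.2973  0.0723] t 5.2 F [-0.12  0.67 -0.07] w 0.597
tool shift mm [-2.2 -5.1 -4.7] shares [-0.09 -0.2  -0.19] xaxis [ 1.    -0.007]
rz deg -0.38 shares -0.06 tilt shares rx,ry [ 0.093 -0.08  -0.   ]
```

jog_arm(
  moves=[
    {"tx": -0.05, "ty": -0.2, "tz": -0.2, "rx": 0.09, "ry": -0.08, "rz": 0},
    {"tx": 0, "ty": 0, "tz": 0, "rx": 0, "ry": 0, "rz": 0},
  ],
)

```text
time_s: 5.37
position: [0.422, -0.2922, 0.0772]
eef_rot: [-0.0, 1.0, -0.006, -0.0]
ft_force: [0.6, -0.3, -0.2]
gripper_width: 0.601
```

jog_arm(
  moves=[
    {"tx": 0, "ty": -0.01, "tz": 0, "rx": 0, "ry": 0, "rz": 0},
    {"tx": 0, "ty": -0.01, "tz": 0, "rx": 0, "ry": 0, "rz": 0},
    {"tx": 0, "ty": -0.01, "tz": 0, "rx": 0, "ry": 0, "rz": 0},
    {"tx": 0, "ty": -0.01, "tz": 0, "rx": 0, "ry": 0, "rz": 0},
    {"tx": 0, "ty": -0.01, "tz": 0, "rx": 0, "ry": 0, "rz": 0},
    {"tx": 0, "ty": -0.01, "tz": 0, "rx": 0, "ry": 0, "rz": 0},
  ],
  claw=0.7,
  squeeze=45,
)

```text
time_s: 5.87
position: [0.4218, -0.2909, 0.0778]
eef_rot: [0.0, 1.0, -0.009, -0.001]
ft_force: [-2.2, 0.2, 0.7]
gripper_width: 0.239
```

```bash
python3 - <<'E'
from h import *
goto([.4213,-.2922,.077],0)
E
```

```text
pos [ 0.4218 -0.2909  0.0778] t 5.87 F [-2.22  0.24  0.69] w 0.239
tool shift mm [-0.5  1.3  0.8] shares [-0.02  0.05  0.03] xaxis [ 1.    -0.018]
rz deg -1.03 shares -0.17 tilt shares rx,ry [ 0.002  0.015 -0.   ]
```

jog_arm(
  moves=[
    {"tx": 0, "ty": 0, "tz": -0.5, "rx": 0, "ry": 0, "rz": 0},
    {"tx": 0, "ty": 0, "tz": -0.8, "rx": 0, "ry": 0, "rz": 0},
    {"tx": 0, "ty": 0, "tz": -0.8, "rx": 0, "ry": 0, "rz": 0},
    {"tx": 0, "ty": 0, "tz": -0.8, "rx": 0, "ry": 0, "rz": 0},
    {"tx": 0, "ty": 0, "tz": -0.8, "rx": 0, "ry": 0, "rz": 0},
    {"tx": 0, "ty": 0, "tz": -0.8, "rx": 0, "ry": 0, "rz": 0},
    {"tx": 0, "ty": 0, "tz": 0, "rx": 0, "ry": 0, "rz": 0},
    {"tx": 0, "ty": 0, "tz": 0, "rx": 0, "ry": 0, "rz": 0},
  ],
)

```text
time_s: 6.53
position: [0.4135, -0.2854, 0.1823]
eef_rot: [-0.008, 1.0, -0.009, -0.011]
ft_force: [-0.2, 0.5, -7.3]
gripper_width: 0.239
```

```bash
python3 - <<'E'
from h import *
goto([.6387,-.2346,.25],0)
F=[]
for i in range(8):
    p=robot.snapshot("scene");F.append(robot.read_state()["ft_force"])
print(np.round(F,2),np.mean(F,0));goto([.6387,-.2346,.25],0)
cv2.imwrite("pics/b2.png",cv2.resize(p["frame"][130:250,260:420],(800,600),interpolation=cv2.INTER_CUBIC))
E
```

```text
pos [ 0.4135 -0.2854  0.1823] t 6.53 F [-0.17  0.51 -7.34] w 0.239
tool shift mm [222.7 -56.2 -71.6] shares [ 8.91 -2.25 -2.86] xaxis [ 1.    -0.019]
rz deg -1.07 shares -0.18 tilt shares rx,ry [-0.153  0.204 -0.   ]
[[-0.99 -0.22 -6.17]
 [ 0.01  0.76 -6.07]
 [-1.03  0.1  -6.34]
 [-0.37 -0.74 -6.03]
 [ 0.31  0.11 -6.55]
 [-0.23 -0.32 -6.39]
 [ 0.31  0.29 -6.54]
 [ 0.05  0.43 -5.56]] [-0.24206407  0.05176431 -6.20767839]
pos [ 0.414  -0.2855  0.1827] t 6.93 F [ 0.05  0.43 -5.56] w 0.245
tool shift mm [222.3 -56.2 -71.1] shares [ 8.89 -2.25 -2.84] xaxis [ 1.    -0.018]
rz deg -1.05 shares -0.18 tilt shares rx,ry [-0.156  0.201  0.   ]
```

View pics/b2.png

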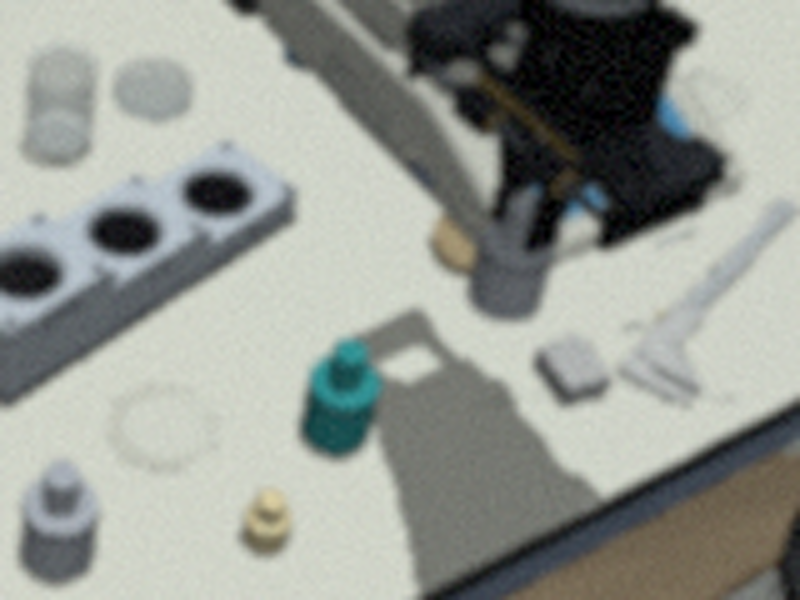

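The lift reads about 6.2 N, roughly 630 g, so canister b is steel and goes to the highest nest. The picture shows it hanging upright at (510,265).

jog_arm(
  moves=[
    {"tx": 0.4, "ty": -0.4, "tz": -0.7, "rx": -0.15, "ry": 0.2, "rz": -0.18},
    {"tx": 0.77, "ty": -0.91, "tz": -0.7, "rx": 0, "ry": 0, "rz": 0},
    {"tx": 0.77, "ty": -0.91, "tz": 0, "rx": 0, "ry": 0, "rz": 0},
    {"tx": 0.77, "ty": -0.91, "tz": 0, "rx": 0, "ry": 0, "rz": 0},
    {"tx": 0.77, "ty": -0.91, "tz": 0, "rx": 0, "ry": 0, "rz": 0},
    {"tx": 0.77, "ty": -0.91, "tz": 0, "rx": 0, "ry": 0, "rz": 0},
    {"tx": 0.77, "ty": -0.91, "tz": 0, "rx": 0, "ry": 0, "rz": 0},
    {"tx": 0.77, "ty": -0.91, "tz": 0, "rx": 0, "ry": 0, "rz": 0},
  ],
  squeeze=55,
)

```text
time_s: 7.6
position: [0.559, -0.1214, 0.2154]
eef_rot: [0.001, 1.0, -0.01, -0.003]
ft_force: [-0.0, -0.1, -5.6]
gripper_width: 0.24
```

```bash
python3 - <<'E'
from h import *
goto([.607,-.057,.2],0)
E
```

```text
pos [ 0.559  -0.1214  0.2154] t 7.6 F [-0.04 -0.15 -5.65] w 0.24
tool shift mm [ 46.8 -65.4  14.9] shares [ 1.87 -2.62  0.6 ] xaxis [ 1.   -0.02]
rz deg -1.15 shares -0.19 tilt shares rx,ry [ 0.029  0.056 -0.   ]
```

jog_arm(
  moves=[
    {"tx": 0.62, "ty": -0.88, "tz": 0.1, "rx": 0.03, "ry": 0.05, "rz": -0.19},
    {"tx": 0.62, "ty": -0.88, "tz": 0.2, "rx": 0, "ry": 0, "rz": 0},
    {"tx": 0.62, "ty": -0.88, "tz": 0.2, "rx": 0, "ry": 0, "rz": 0},
    {"tx": 0, "ty": 0, "tz": 0.2, "rx": 0, "ry": 0, "rz": 0},
    {"tx": 0, "ty": 0, "tz": 0, "rx": 0, "ry": 0, "rz": 0},
  ],
)

```text
time_s: 8.02
position: [0.6114, -0.0436, 0.1952]
eef_rot: [-0.004, 1.0, 0.005, 0.001]
ft_force: [-0.8, -2.3, -7.5]
gripper_width: 0.238
```

```bash
python3 - <<'E'
from h import *
goto([.607,-.057,.17],0)
out=[]
for n,(x,y) in {"scene":(215,130),"top":(210,130)}.items():
    p=robot.snapshot(n);s=robot.read_state()["position"]
    f=cv2.resize(p["frame"][y:y+90,x:x+120],(800,600),interpolation=cv2.INTER_CUBIC)
    def ring(c,r,col):
        pts=[(proj(p,[c[0]+r*np.cos(t),c[1]+r*np.sin(t),c[2]])-[x,y]+.5)*6.667-.5 for t in np.linspace(0,6.28,40)]
        cv2.polylines(f,[np.int32(pts)],True,col,1)
    ring((s[0],s[1],s[2]-.0778),.023,(0,0,255));ring((s[0],s[1],s[2]-.0278),.023,(0,255,255))
    for c in((.607,-.057,.07),(.623,-.146,.05),(.6387,-.2346,.03)):ring(c,.0255,(0,255,0))
    out.append(f)
cv2.imwrite("pics/n1.png",cv2.resize(out[0],(800,600)))
cv2.imwrite("pics/n1t.png",out[1])
E
```

```text
pos [ 0.6114 -0.0436  0.1952] t 8.02 F [-0.84 -2.33 -7.45] w 0.238
tool shift mm [-4.6 13.5 25.1] shares [-0.18  0.54  1.  ] xaxis [1.   0.01]
rz deg 0.55 shares 0.09 tilt shares rx,ry [-0.081 -0.011  0.   ]
```

View pics/n1.png

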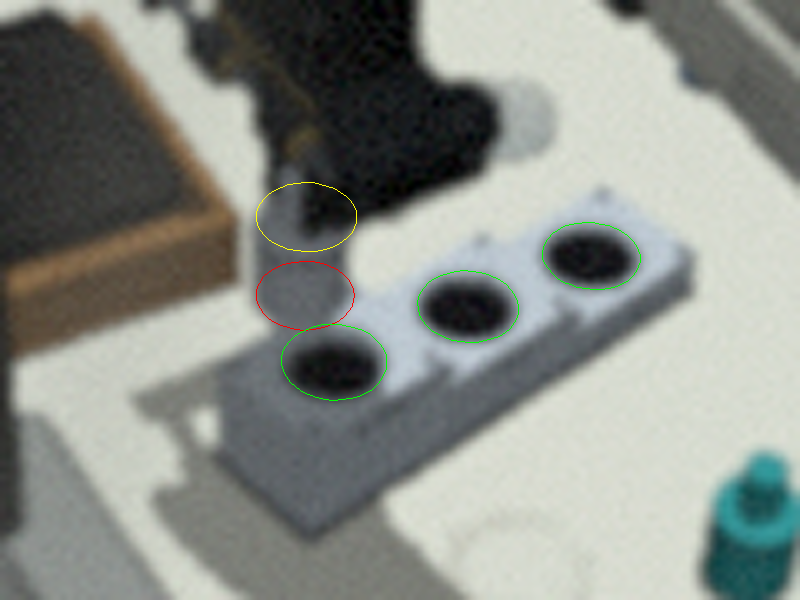

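In the scene crop the canister's bottom arc is at (301,330) and my TCP ring is centred at (305,295), so they agree to about 2 mm. The high bore is at (334,366), near its green ring. I'll check the top view next.

View pics/n1t.png

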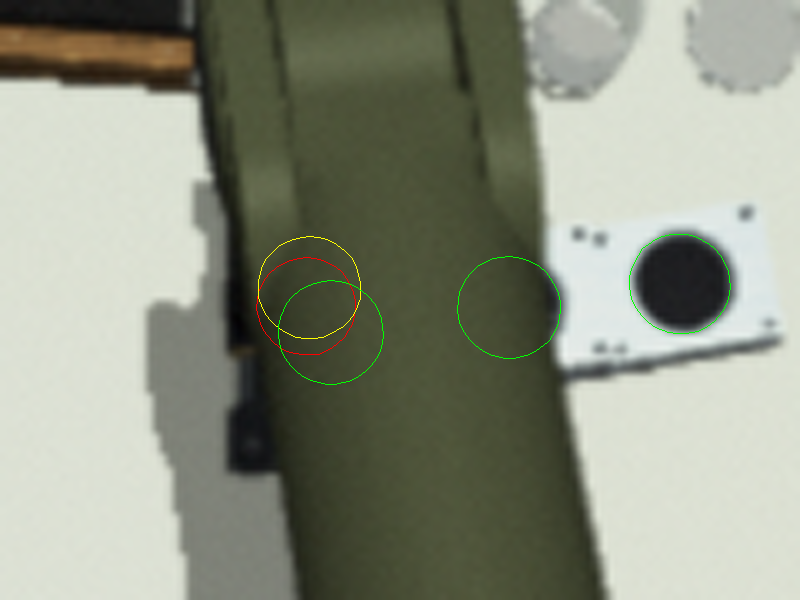

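The arm hides the tool in the top view, so I'll go by the scene view, targeting about (0.605, -0.057).

jog_arm(
  moves=[
    {"tx": -0.25, "ty": 0.54, "tz": 0.4, "rx": -0.08, "ry": 0, "rz": 0.09},
    {"tx": 0, "ty": 0, "tz": 0.4, "rx": 0, "ry": 0, "rz": 0},
    {"tx": 0, "ty": 0, "tz": 0, "rx": 0, "ry": 0, "rz": 0},
    {"tx": 0, "ty": 0, "tz": 0, "rx": 0, "ry": 0, "rz": 0},
  ],
)

```text
time_s: 8.45
position: [0.6048, -0.0622, 0.1766]
eef_rot: [0.001, 1.0, -0.004, 0.002]
ft_force: [0.3, -1.4, -5.9]
gripper_width: 0.241
```

```bash
cat > ov.py <<'E'
from h import *
import sys
# overlay: python3 ov.py name X Y ztarget knobx knoby x0 y0 [off]
def ov(name,goal,x0,y0,nest,cd=.0778,w=80,h=60):
    goto(goal,0);p=robot.snapshot("scene");s=robot.read_state()["position"]
    k=800/w;f=cv2.resize(p["frame"][y0:y0+h,x0:x0+w],(800,600),interpolation=cv2.INTER_CUBIC)
    def ring(c,r,col):
        pts=[(proj(p,[c[0]+r*np.cos(t),c[1]+r*np.sin(t),c[2]])-[x0,y0]+.5)*k-.5 for t in np.linspace(0,6.28,40)]
        cv2.polylines(f,[np.int32(pts)],True,col,1)
    ring((s[0],s[1],s[2]-cd),.023,(0,0,255));ring((s[0],s[1],s[2]-cd+.05),.023,(0,255,255));ring(nest,.0255,(0,255,0))
    cv2.imwrite(f"pics/{name}.png",f)
E
python3 - <<'E'
from ov import *
ov("n2",[.605,-.057,.145],230,145,(.607,-.057,.07))
E
```

```text
pos [ 0.6048 -0.0622  0.1766] t 8.45 F [ 0.31 -1.43 -5.85] w 0.241
tool shift mm [ 0.1 -5.3 31.6] shares [ 0.   -0.21  1.26] xaxis [ 1.    -0.007]
rz deg -0.41 shares -0.07 tilt shares rx,ry [ 0.025 -0.034 -0.   ]
```

View pics/n2.png

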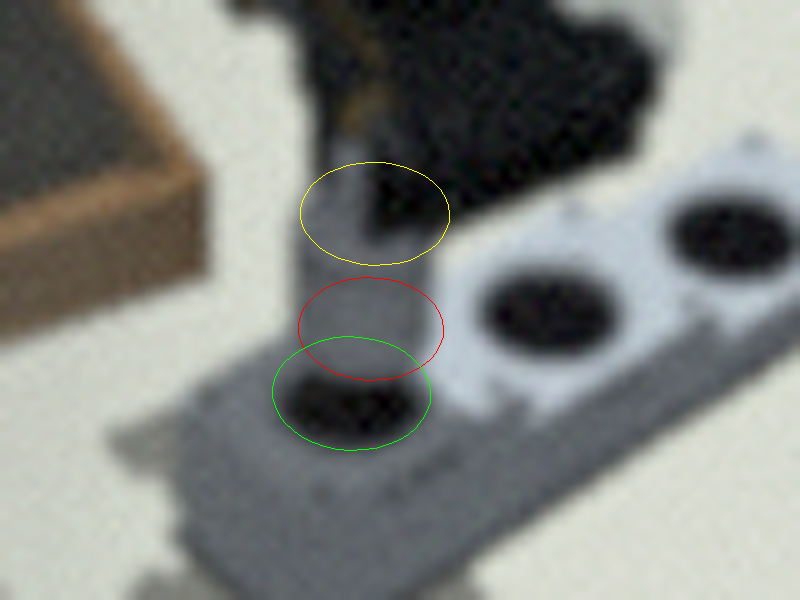

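The canister's sides are at u 293–435 and the high bore at u 278–420. A shift of about 4 mm in +y is needed before lowering.

jog_arm(
  moves=[
    {"tx": 0.02, "ty": -0.16, "tz": 0.35, "rx": 0.02, "ry": -0.03, "rz": -0.07},
    {"tx": 0, "ty": 0, "tz": 0.3, "rx": 0, "ry": 0, "rz": 0},
    {"tx": 0, "ty": 0, "tz": 0, "rx": 0, "ry": 0, "rz": 0},
    {"tx": 0, "ty": 0, "tz": 0, "rx": 0, "ry": 0, "rz": 0},
  ],
)

```text
time_s: 8.83
position: [0.6062, -0.0577, 0.1602]
eef_rot: [-0.0, 1.0, 0.0, 0.001]
ft_force: [1.5, 0.6, -5.7]
gripper_width: 0.243
```

```bash
python3 - <<'E'
from ov import *
ov("n3",[.6055,-.058,.145],230,145,(.607,-.057,.07))
E
```

```text
pos [ 0.6062 -0.0577  0.1602] t 8.83 F [ 1.46  0.6  -5.7 ] w 0.243
tool shift mm [-0.7  0.3 15.2] shares [-0.03  0.01  0.61] xaxis [1. 0.]
rz deg 0.01 shares 0.0 tilt shares rx,ry [-0.002 -0.022 -0.   ]
```

View pics/n3.png

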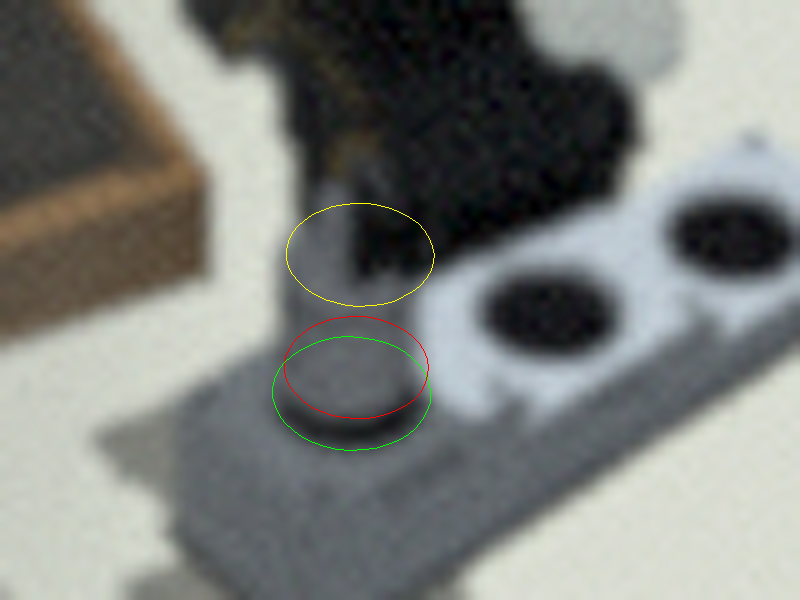

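The canister (u 280–418) is centred over the bore crescent (275–425). I'll shift 1 mm away from the camera and lower gently.

jog_arm(
  moves=[
    {"tx": 0.03, "ty": 0.03, "tz": 0.15, "rx": 0, "ry": -0.02, "rz": 0},
    {"tx": 0, "ty": 0, "tz": 0.15, "rx": 0, "ry": 0, "rz": 0},
    {"tx": 0, "ty": 0, "tz": 0.12, "rx": 0, "ry": 0, "rz": 0},
    {"tx": 0, "ty": 0, "tz": 0.05, "rx": 0, "ry": 0, "rz": 0},
  ],
)

```text
time_s: 9.22
position: [0.6076, -0.0583, 0.148]
eef_rot: [0.0, 1.0, 0.0, 0.001]
ft_force: [-1.1, -0.4, -6.7]
gripper_width: 0.24
```

jog_arm(
  moves=[
    {"tx": 0, "ty": 0, "tz": 0.03, "rx": 0, "ry": 0, "rz": 0},
    {"tx": 0, "ty": 0, "tz": 0.03, "rx": 0, "ry": 0, "rz": 0},
  ],
)

```text
time_s: 9.38
position: [0.6075, -0.0583, 0.146]
eef_rot: [-0.0, 1.0, 0.0, 0.0]
ft_force: [-0.4, -0.7, -5.9]
gripper_width: 0.243
```

jog_arm(
  moves=[
    {"tx": 0, "ty": 0, "tz": 0.05, "rx": 0, "ry": 0, "rz": 0},
    {"tx": 0, "ty": 0, "tz": 0.05, "rx": 0, "ry": 0, "rz": 0},
  ],
)

```text
time_s: 9.55
position: [0.6076, -0.0583, 0.1435]
eef_rot: [-0.0, 1.0, 0.0, 0.0]
ft_force: [-0.6, 0.0, -6.3]
gripper_width: 0.238
```

jog_arm(
  moves=[
    {"tx": 0, "ty": 0, "tz": 0.05, "rx": 0, "ry": 0, "rz": 0},
    {"tx": 0, "ty": 0, "tz": 0.05, "rx": 0, "ry": 0, "rz": 0},
  ],
)

```text
time_s: 9.72
position: [0.6077, -0.0583, 0.1409]
eef_rot: [0.0, 1.0, 0.0, 0.001]
ft_force: [0.3, -0.6, -6.1]
gripper_width: 0.24
```

jog_arm(
  moves=[
    {"tx": 0, "ty": 0, "tz": 0.05, "rx": 0, "ry": 0, "rz": 0},
    {"tx": 0, "ty": 0, "tz": 0.05, "rx": 0, "ry": 0, "rz": 0},
  ],
)

```text
time_s: 9.88
position: [0.6078, -0.0586, 0.1384]
eef_rot: [0.0, 1.0, 0.0, 0.001]
ft_force: [0.8, -0.0, -4.9]
gripper_width: 0.24
```

jog_arm(
  moves=[
    {"tx": 0, "ty": 0, "tz": 0.04, "rx": 0, "ry": 0, "rz": 0},
    {"tx": 0, "ty": 0, "tz": 0.04, "rx": 0, "ry": 0, "rz": 0},
  ],
)

```text
time_s: 10.05
position: [0.608, -0.0586, 0.1381]
eef_rot: [0.001, 1.0, 0.0, 0.001]
ft_force: [-3.0, 0.3, 2.3]
gripper_width: 0.239
```

jog_arm(
  moves=[
    {"tx": 0, "ty": 0, "tz": 0.04, "rx": 0, "ry": 0, "rz": 0},
    {"tx": 0, "ty": 0, "tz": 0.04, "rx": 0, "ry": 0, "rz": 0},
  ],
)

```text
time_s: 10.22
position: [0.608, -0.0586, 0.138]
eef_rot: [0.001, 1.0, 0.0, 0.001]
ft_force: [-4.1, 0.4, 3.5]
gripper_width: 0.238
```

jog_arm(
  moves=[
    {"tx": 0, "ty": 0, "tz": 0.04, "rx": 0, "ry": 0, "rz": 0},
    {"tx": 0, "ty": 0, "tz": 0.04, "rx": 0, "ry": 0, "rz": 0},
  ],
)

```text
time_s: 10.38
position: [0.608, -0.0585, 0.1371]
eef_rot: [0.001, 1.0, 0.0, 0.001]
ft_force: [-3.7, -0.6, 2.9]
gripper_width: 0.239
```

jog_arm(
  moves=[
    {"tx": -0.03, "ty": 0, "tz": 0.06, "rx": 0, "ry": 0, "rz": 0},
    {"tx": -0.01, "ty": 0, "tz": 0.06, "rx": 0, "ry": 0, "rz": 0},
    {"tx": 0, "ty": 0, "tz": 0.06, "rx": 0, "ry": 0, "rz": 0},
  ],
)

```text
time_s: 10.63
position: [0.6078, -0.0585, 0.1334]
eef_rot: [0.002, 1.0, 0.0, 0.002]
ft_force: [-3.9, -0.1, 3.6]
gripper_width: 0.234
```

jog_arm(
  moves=[
    {"tx": 0, "ty": 0, "tz": 0.06, "rx": 0, "ry": 0, "rz": 0},
    {"tx": 0, "ty": 0, "tz": 0.06, "rx": 0, "ry": 0, "rz": 0},
    {"tx": 0, "ty": 0, "tz": 0.06, "rx": 0, "ry": 0, "rz": 0},
  ],
)

```text
time_s: 10.88
position: [0.6078, -0.0586, 0.1284]
eef_rot: [0.002, 1.0, -0.0, 0.002]
ft_force: [-4.9, 0.2, 3.8]
gripper_width: 0.235
```

jog_arm(
  moves=[
    {"tx": 0, "ty": 0, "tz": 0.06, "rx": 0, "ry": 0, "rz": 0},
    {"tx": 0, "ty": 0, "tz": 0.06, "rx": 0, "ry": 0, "rz": 0},
    {"tx": 0, "ty": 0, "tz": 0.06, "rx": 0, "ry": 0, "rz": 0},
  ],
)

```text
time_s: 11.13
position: [0.6081, -0.0585, 0.1263]
eef_rot: [0.002, 1.0, -0.0, 0.002]
ft_force: [-8.6, 0.1, 15.0]
gripper_width: 0.239
```

jog_arm(
  moves=[
    {"tx": -0.06, "ty": 0, "tz": 0.06, "rx": 0, "ry": 0, "rz": 0},
  ],
)

```text
time_s: 11.22
position: [0.6075, -0.0585, 0.1263]
eef_rot: [0.002, 1.0, -0.0, 0.003]
ft_force: [-1.7, -1.3, 8.0]
gripper_width: 0.239
```

jog_arm(
  moves=[
    {"tx": -0.03, "ty": 0, "tz": 0.06, "rx": 0, "ry": 0, "rz": 0},
    {"tx": -0.03, "ty": 0, "tz": 0.06, "rx": 0, "ry": 0, "rz": 0},
  ],
)

```text
time_s: 11.38
position: [0.6075, -0.0585, 0.1263]
eef_rot: [0.003, 1.0, -0.0, 0.005]
ft_force: [-6.8, 0.0, 10.7]
gripper_width: 0.24
```

```bash
python3 - <<'E'
from h import *
goto([.607,-.058,.12],0)
E
```

```text
pos [ 0.6075 -0.0585  0.1263] t 11.38 F [-6.780e+00  1.000e-02  1.069e+01] w 0.24
tool shift mm [-0.6 -0.5  6.3] shares [-0.02 -0.02  0.25] xaxis [ 1. -0.]
rz deg -0.02 shares -0.0 tilt shares rx,ry [ 0.059 -0.097  0.   ]
```

jog_arm(
  moves=[
    {"tx": 0, "ty": 0, "tz": 0.06, "rx": 0.05, "ry": -0.08, "rz": 0},
  ],
)

```text
time_s: 11.47
position: [0.608, -0.0585, 0.1263]
eef_rot: [0.001, 1.0, -0.0, 0.002]
ft_force: [-5.6, -0.5, 12.0]
gripper_width: 0.24
```

jog_arm(
  moves=[
    {"tx": 0, "ty": 0, "tz": 0.08, "rx": 0, "ry": 0, "rz": 0},
  ],
)

```text
time_s: 11.55
position: [0.6082, -0.0586, 0.1263]
eef_rot: [0.001, 1.0, -0.0, 0.002]
ft_force: [-9.2, -0.4, 18.3]
gripper_width: 0.241
```

jog_arm(
  moves=[
    {"tx": 0, "ty": 0, "tz": 0.08, "rx": 0, "ry": 0, "rz": 0},
  ],
)

```text
time_s: 11.63
position: [0.6082, -0.0585, 0.1263]
eef_rot: [0.002, 1.0, -0.0, 0.001]
ft_force: [-9.7, -0.1, 16.8]
gripper_width: 0.238
```

The canister is hard on the stop, with no further travel while the push reached 17–18 N at the wrist plus the 6 N weight. I'll relax the push, open and retreat.

jog_arm(
  moves=[
    {"tx": -0.02, "ty": 0, "tz": 0, "rx": 0, "ry": 0, "rz": 0},
    {"tx": 0, "ty": 0, "tz": 0, "rx": 0, "ry": 0, "rz": 0},
  ],
)

```text
time_s: 11.8
position: [0.6079, -0.0585, 0.1264]
eef_rot: [0.002, 1.0, -0.0, 0.002]
ft_force: [-3.3, 0.3, 2.6]
gripper_width: 0.241
```

jog_arm(
  moves=[
    {"tx": 0, "ty": 0, "tz": 0, "rx": 0, "ry": 0, "rz": 0},
    {"tx": 0, "ty": 0, "tz": 0, "rx": 0, "ry": 0, "rz": 0},
    {"tx": 0, "ty": 0, "tz": 0, "rx": 0, "ry": 0, "rz": 0},
    {"tx": 0, "ty": 0, "tz": -0.3, "rx": 0, "ry": 0, "rz": 0},
    {"tx": 0, "ty": 0, "tz": -0.8, "rx": 0, "ry": 0, "rz": 0},
    {"tx": 0, "ty": 0, "tz": -0.8, "rx": 0, "ry": 0, "rz": 0},
    {"tx": 0, "ty": 0, "tz": -0.8, "rx": 0, "ry": 0, "rz": 0},
    {"tx": 0, "ty": 0, "tz": 0, "rx": 0, "ry": 0, "rz": 0},
  ],
  claw=-0.2,
  squeeze=5,
)

```text
time_s: 12.47
position: [0.6103, -0.0576, 0.1953]
eef_rot: [0.0, 1.0, 0.0, 0.005]
ft_force: [0.4, 0.5, 0.2]
gripper_width: 0.592
```

```bash
python3 - <<'E'
from h import *
goto([.449,.009,.2],0)
p=robot.snapshot("scene");f=p["frame"][140:260,210:370];cv2.imwrite("pics/c1.png",cv2.resize(f,(800,600),interpolation=cv2.INTER_CUBIC))
E
```

```text
pos [ 0.6103 -0.0576  0.1953] t 12.47 F [0.4  0.51 0.16] w 0.592
tool shift mm [-161.2  -66.7   -6.2] shares [-6.45 -2.67 -0.25] xaxis [1. 0.]
rz deg 0.02 shares 0.0 tilt shares rx,ry [ 0.001 -0.088  0.   ]
```

View pics/c1.png

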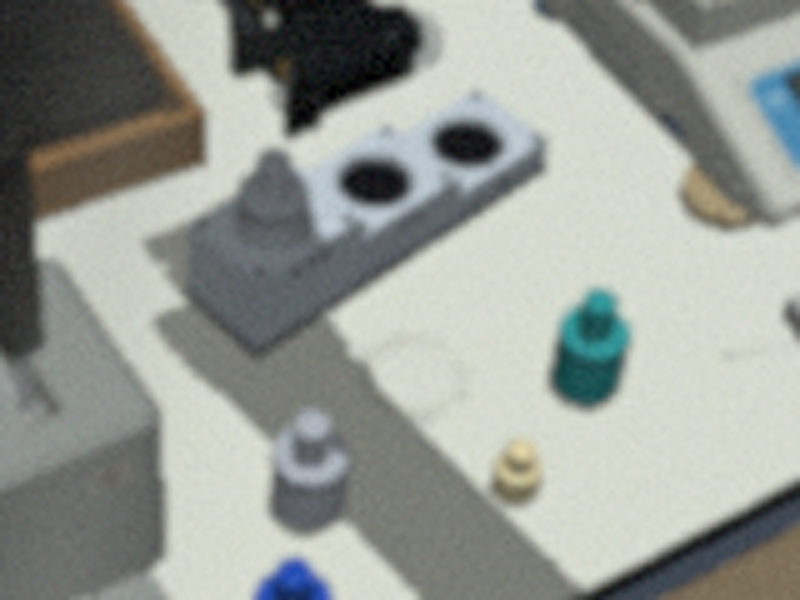

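Canister b sits upright in the high nest at (275,200). Canister a's knob is at crop (313,430), i.e. pixel (272.6,226).

```bash
python3 - <<'E'
from h import *
p=robot.snapshot("scene");print(atz(p,(272.4,225.8),.064),atz(p,(272.6,223),.078))
for d in robot.tip_of(p,"knob_a"):print(d["centre"],atz(p,d["centre"],.064))
p=robot.snapshot("top")
for d in robot.tip_of(p,"knob_a"):print(d["centre"],atz(p,d["centre"],.064))
E
```

```text
[0.4527 0.0097 0.064 ] [0.4521 0.01   0.078 ]
[271.7, 225.6] [0.4544 0.0111 0.064 ]
[269.6, 254.2] [0.3714 0.0696 0.064 ]
[327.4, 203.9] [ 0.4404 -0.1835  0.064 ]
[266.0, 176.1] [ 0.6403 -0.0822  0.064 ]
[217.9, 257.1] [0.3587 0.0741 0.064 ]
[238.7, 227.4] [0.4526 0.0086 0.064 ]
[358.2, 206.2] [ 0.5214 -0.3781  0.064 ]
```

jog_arm(
  moves=[
    {"tx": -0.9, "ty": -0.37, "tz": 0, "rx": 0, "ry": -0.08, "rz": 0},
    {"tx": -0.9, "ty": -0.37, "tz": 0, "rx": 0, "ry": 0, "rz": 0},
    {"tx": -0.9, "ty": -0.37, "tz": 0, "rx": 0, "ry": 0, "rz": 0},
    {"tx": -0.9, "ty": -0.37, "tz": 0, "rx": 0, "ry": 0, "rz": 0},
    {"tx": -0.9, "ty": -0.37, "tz": 0, "rx": 0, "ry": 0, "rz": 0},
    {"tx": -0.9, "ty": -0.37, "tz": 0, "rx": 0, "ry": 0, "rz": 0},
    {"tx": -0.9, "ty": -0.37, "tz": 0.2, "rx": 0, "ry": 0, "rz": 0},
    {"tx": 0, "ty": 0, "tz": 0, "rx": 0, "ry": 0, "rz": 0},
  ],
)

```text
time_s: 13.38
position: [0.4381, 0.0086, 0.1751]
eef_rot: [-0.003, 1.0, -0.002, -0.012]
ft_force: [-0.5, 0.1, -1.2]
gripper_width: 0.603
```

```bash
python3 - <<'E'
from h import *
goto([.449,.009,.12],0)
E
```

```text
pos [0.4381 0.0086 0.1751] t 13.38 F [-0.54  0.06 -1.18] w 0.603
tool shift mm [12.2 -0.1 54.9] shares [ 0.49 -0.    2.19] xaxis [ 1.    -0.003]
rz deg -0.18 shares -0.03 tilt shares rx,ry [-0.066  0.237 -0.   ]
```

jog_arm(
  moves=[
    {"tx": 0.5, "ty": 0, "tz": 0.5, "rx": -0.06, "ry": 0.23, "rz": 0},
    {"tx": 0, "ty": 0, "tz": 0.8, "rx": 0, "ry": 0, "rz": 0},
    {"tx": 0, "ty": 0, "tz": 0.8, "rx": 0, "ry": 0, "rz": 0},
    {"tx": 0, "ty": 0, "tz": 0, "rx": 0, "ry": 0, "rz": 0},
  ],
)

```text
time_s: 13.72
position: [0.4493, 0.0076, 0.1194]
eef_rot: [0.002, 1.0, -0.002, 0.001]
ft_force: [-0.6, -0.6, -0.7]
gripper_width: 0.598
```

```bash
python3 - <<'E'
from h import *
goto([.4525,.009,.077],0)
E
```

```text
pos [0.4493 0.0076 0.1194] t 13.72 F [-0.56 -0.62 -0.69] w 0.598
tool shift mm [ 3.1 -1.6 42.4] shares [ 0.12 -0.06  1.7 ] xaxis [ 1.    -0.003]
rz deg -0.19 shares -0.03 tilt shares rx,ry [ 0.036 -0.01   0.   ]
```

jog_arm(
  moves=[
    {"tx": 0.12, "ty": -0.06, "tz": 0.7, "rx": 0.03, "ry": 0, "rz": 0},
    {"tx": 0, "ty": 0, "tz": 0.6, "rx": 0, "ry": 0, "rz": 0},
    {"tx": 0, "ty": 0, "tz": 0.35, "rx": 0, "ry": 0, "rz": 0},
    {"tx": 0, "ty": 0, "tz": 0, "rx": 0, "ry": 0, "rz": 0},
    {"tx": 0, "ty": 0, "tz": 0, "rx": 0, "ry": 0, "rz": 0},
  ],
)

```text
time_s: 14.13
position: [0.453, 0.0088, 0.077]
eef_rot: [-0.001, 1.0, -0.002, -0.001]
ft_force: [-0.0, 0.0, 0.1]
gripper_width: 0.599
```

jog_arm(
  moves=[
    {"tx": 0, "ty": 0, "tz": 0, "rx": 0, "ry": 0, "rz": 0},
    {"tx": 0, "ty": 0, "tz": 0, "rx": 0, "ry": 0, "rz": 0},
    {"tx": 0, "ty": 0, "tz": 0, "rx": 0, "ry": 0, "rz": 0},
    {"tx": 0, "ty": 0, "tz": 0, "rx": 0, "ry": 0, "rz": 0},
    {"tx": 0, "ty": 0, "tz": 0, "rx": 0, "ry": 0, "rz": 0},
  ],
  claw=0.7,
  squeeze=20,
)

```text
time_s: 14.55
position: [0.4548, 0.0084, 0.0801]
eef_rot: [-0.0, 1.0, -0.002, 0.001]
ft_force: [-2.4, -0.7, 0.8]
gripper_width: 0.306
```

```bash
python3 - <<'E'
from h import *
goto([.4525,.009,.077],0)
E
```

```text
pos [0.4548 0.0084 0.0801] t 14.55 F [-2.38 -0.69  0.8 ] w 0.306
tool shift mm [-2.4 -0.6  3.1] shares [-0.09 -0.02  0.13] xaxis [ 1.    -0.004]
rz deg -0.23 shares -0.04 tilt shares rx,ry [-0.002 -0.019 -0.   ]
```

jog_arm(
  moves=[
    {"tx": -0.05, "ty": 0, "tz": 0.06, "rx": 0, "ry": 0, "rz": 0},
    {"tx": 0, "ty": 0, "tz": 0.05, "rx": 0, "ry": 0, "rz": 0},
  ],
)

```text
time_s: 14.72
position: [0.4527, 0.0083, 0.0789]
eef_rot: [0.001, 1.0, -0.002, -0.0]
ft_force: [-7.0, 0.2, 15.8]
gripper_width: 0.254
```

jog_arm(
  moves=[
    {"tx": 0, "ty": 0, "tz": -0.05, "rx": 0, "ry": 0, "rz": 0},
    {"tx": 0, "ty": 0, "tz": -0.4, "rx": 0, "ry": 0, "rz": 0},
    {"tx": 0, "ty": 0, "tz": -0.8, "rx": 0, "ry": 0, "rz": 0},
    {"tx": 0, "ty": 0, "tz": -0.8, "rx": 0, "ry": 0, "rz": 0},
    {"tx": 0, "ty": 0, "tz": -0.8, "rx": 0, "ry": 0, "rz": 0},
    {"tx": 0, "ty": 0, "tz": -0.8, "rx": 0, "ry": 0, "rz": 0},
    {"tx": 0, "ty": 0, "tz": 0, "rx": 0, "ry": 0, "rz": 0},
    {"tx": 0, "ty": 0, "tz": 0, "rx": 0, "ry": 0, "rz": 0},
  ],
  squeeze=55,
)

```text
time_s: 15.38
position: [0.4499, 0.0091, 0.1736]
eef_rot: [0.0, 1.0, -0.001, -0.002]
ft_force: [-0.6, -0.1, -3.4]
gripper_width: 0.244
```

```bash
python3 - <<'E'
from h import *
F=[]
for i in range(10):
    p=robot.snapshot("scene");F.append(robot.read_state()["ft_force"])
print(np.mean(F,0))
goto([.6233,-.1478,.2],0);goto([.639,-.236,.2],0)
E
```

```text
[ 0.01034636 -0.13062578 -2.92152416]
pos [0.4495 0.0093 0.1728] t 15.88 F [ 0.17  0.19 -2.85] w 0.24
tool shift mm [173.8 156.8 -28.4] shares [ 6.95  6.27 -1.14] xaxis [ 1.    -0.002]
rz deg -0.09 shares -0.02 tilt shares rx,ry [-0.007  0.06  -0.   ]
pos [0.4495 0.0093 0.1728] t 15.88 F [ 0.17  0.19 -2.85] w 0.24
tool shift mm [189.7 245.  -28.6] shares [ 7.59  9.8  -1.14] xaxis [ 1.    -0.002]
rz deg -0.09 shares -0.02 tilt shares rx,ry [-0.007  0.06  -0.   ]
```

The lift reads 2.92 N, about 300 g, so canister a is aluminium and goes to the middle nest. I'll carry it there high.

jog_arm(
  moves=[
    {"tx": 0.1, "ty": 0.6, "tz": -0.8, "rx": 0, "ry": 0.06, "rz": 0},
    {"tx": 0.3, "ty": 0.8, "tz": -0.8, "rx": 0, "ry": 0, "rz": 0},
    {"tx": 0.8, "ty": 0.8, "tz": -0.5, "rx": 0, "ry": 0, "rz": 0},
    {"tx": 0.8, "ty": 0.8, "tz": 0, "rx": 0, "ry": 0, "rz": 0},
    {"tx": 0.8, "ty": 0.8, "tz": 0, "rx": 0, "ry": 0, "rz": 0},
    {"tx": 0.8, "ty": 0.8, "tz": 0, "rx": 0, "ry": 0, "rz": 0},
    {"tx": 0.8, "ty": 0.8, "tz": 0, "rx": 0, "ry": 0, "rz": 0},
    {"tx": 0, "ty": 0, "tz": 0, "rx": 0, "ry": 0, "rz": 0},
  ],
)

```text
time_s: 16.55
position: [0.563, -0.132, 0.2243]
eef_rot: [0.001, 1.0, 0.0, -0.002]
ft_force: [-0.8, -2.1, -2.2]
gripper_width: 0.239
```

```bash
python3 - <<'E'
from h import *
goto([.6233,-.1478,.17],0)
E
```

```text
pos [ 0.563  -0.132   0.2243] t 16.55 F [-0.82 -2.13 -2.23] w 0.239
tool shift mm [60.5 15.7 54.1] shares [2.42 0.63 2.16] xaxis [1. 0.]
rz deg 0.0 shares 0.0 tilt shares rx,ry [0.023 0.03  0.   ]
```

jog_arm(
  moves=[
    {"tx": 0.8, "ty": 0.2, "tz": 0, "rx": 0.02, "ry": 0.03, "rz": 0},
    {"tx": 0.8, "ty": 0.2, "tz": 0.1, "rx": 0, "ry": 0, "rz": 0},
    {"tx": 0.7, "ty": 0.18, "tz": 0.5, "rx": 0, "ry": 0, "rz": 0},
    {"tx": 0, "ty": 0, "tz": 0.8, "rx": 0, "ry": 0, "rz": 0},
    {"tx": 0, "ty": 0, "tz": 0.5, "rx": 0, "ry": 0, "rz": 0},
    {"tx": 0, "ty": 0, "tz": 0, "rx": 0, "ry": 0, "rz": 0},
    {"tx": 0, "ty": 0, "tz": 0, "rx": 0, "ry": 0, "rz": 0},
  ],
)

```text
time_s: 17.13
position: [0.6223, -0.1509, 0.1695]
eef_rot: [-0.002, 1.0, -0.004, -0.003]
ft_force: [-0.4, -0.2, -3.3]
gripper_width: 0.242
```

```bash
python3 - <<'E'
from h import *
goto([.6233,-.1478,.14],0)
E
```

```text
pos [ 0.6223 -0.1509  0.1695] t 17.13 F [-0.38 -0.25 -3.33] w 0.242
tool shift mm [ 1.2 -3.  29.5] shares [ 0.05 -0.12  1.18] xaxis [ 1.    -0.007]
rz deg -0.42 shares -0.07 tilt shares rx,ry [-0.04   0.062 -0.   ]
```

jog_arm(
  moves=[
    {"tx": 0.04, "ty": -0.12, "tz": 0.6, "rx": -0.04, "ry": 0.06, "rz": -0.07},
    {"tx": 0, "ty": 0, "tz": 0.5, "rx": 0, "ry": 0, "rz": 0},
    {"tx": 0, "ty": 0, "tz": 0, "rx": 0, "ry": 0, "rz": 0},
    {"tx": 0, "ty": 0, "tz": 0, "rx": 0, "ry": 0, "rz": 0},
  ],
)

```text
time_s: 17.47
position: [0.6227, -0.1481, 0.1437]
eef_rot: [0.001, 1.0, -0.0, 0.001]
ft_force: [-0.4, 0.3, -2.2]
gripper_width: 0.241
```

```bash
python3 - <<'E'
from ov import *
ov("m1",[.6233,-.1478,.129],250,140,(.6233,-.1478,.05),.0789)
E
```

```text
pos [ 0.6227 -0.1481  0.1437] t 17.47 F [-0.45  0.3  -2.16] w 0.241
tool shift mm [ 0.6 -0.3 14.7] shares [ 0.02 -0.01  0.59] xaxis [ 1. -0.]
rz deg -0.02 shares -0.0 tilt shares rx,ry [ 0.016 -0.013  0.   ]
```

View pics/m1.png

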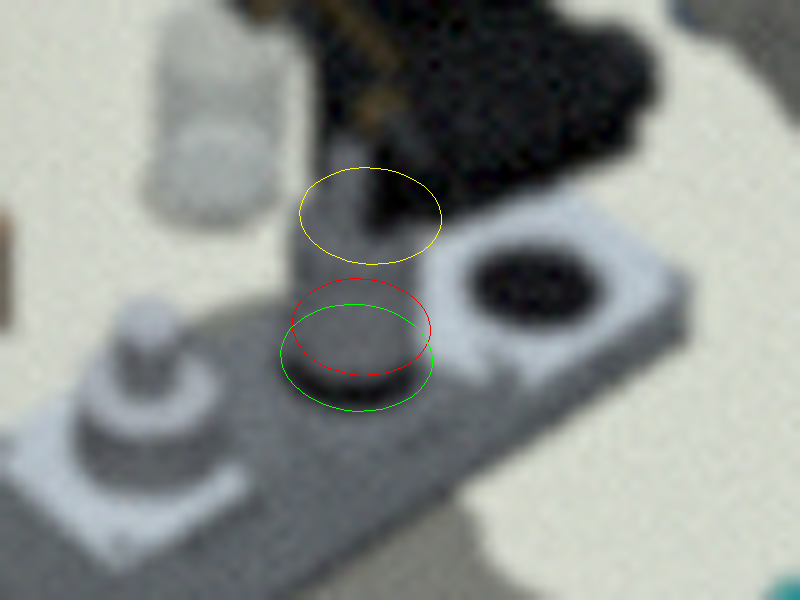

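Canister a (u 288–420) is over the mid bore (285–420), aligned as it was the first time. I'll lower it.

jog_arm(
  moves=[
    {"tx": 0.02, "ty": 0, "tz": 0.25, "rx": 0, "ry": 0, "rz": 0},
    {"tx": 0, "ty": 0, "tz": 0.2, "rx": 0, "ry": 0, "rz": 0},
    {"tx": 0, "ty": 0, "tz": 0.12, "rx": 0, "ry": 0, "rz": 0},
    {"tx": 0, "ty": 0, "tz": 0.05, "rx": 0, "ry": 0, "rz": 0},
  ],
)

```text
time_s: 17.85
position: [0.6246, -0.1492, 0.1301]
eef_rot: [0.002, 1.0, -0.001, 0.003]
ft_force: [-0.5, -0.7, -3.8]
gripper_width: 0.243
```

jog_arm(
  moves=[
    {"tx": 0, "ty": 0, "tz": 0.05, "rx": 0, "ry": 0, "rz": 0},
    {"tx": 0, "ty": 0, "tz": 0.05, "rx": 0, "ry": 0, "rz": 0},
  ],
)

```text
time_s: 18.02
position: [0.6247, -0.1493, 0.1273]
eef_rot: [0.002, 1.0, -0.001, 0.003]
ft_force: [0.4, -0.3, -2.3]
gripper_width: 0.235
```

jog_arm(
  moves=[
    {"tx": 0, "ty": 0, "tz": 0.05, "rx": 0, "ry": 0, "rz": 0},
    {"tx": 0, "ty": 0, "tz": 0.05, "rx": 0, "ry": 0, "rz": 0},
  ],
)

```text
time_s: 18.18
position: [0.6248, -0.1493, 0.1247]
eef_rot: [0.002, 1.0, -0.001, 0.003]
ft_force: [-0.0, 0.5, -3.3]
gripper_width: 0.24
```

jog_arm(
  moves=[
    {"tx": -0.03, "ty": -0.03, "tz": 0.05, "rx": 0.03, "ry": -0.05, "rz": 0},
    {"tx": 0, "ty": 0, "tz": 0.05, "rx": 0, "ry": 0, "rz": 0},
  ],
)

```text
time_s: 18.35
position: [0.6245, -0.1489, 0.1234]
eef_rot: [0.001, 1.0, -0.001, 0.001]
ft_force: [-4.3, 0.5, 6.3]
gripper_width: 0.239
```

jog_arm(
  moves=[
    {"tx": 0, "ty": 0, "tz": 0.05, "rx": 0, "ry": 0, "rz": 0},
    {"tx": 0, "ty": 0, "tz": 0.05, "rx": 0, "ry": 0, "rz": 0},
  ],
)

```text
time_s: 18.52
position: [0.6246, -0.1489, 0.1234]
eef_rot: [0.001, 1.0, -0.001, 0.0]
ft_force: [-3.7, 1.0, 5.2]
gripper_width: 0.239
```

jog_arm(
  moves=[
    {"tx": 0, "ty": 0, "tz": 0.05, "rx": 0, "ry": 0, "rz": 0},
    {"tx": 0, "ty": 0, "tz": 0.05, "rx": 0, "ry": 0, "rz": 0},
  ],
)

```text
time_s: 18.68
position: [0.6246, -0.1489, 0.1234]
eef_rot: [0.002, 1.0, -0.001, 0.0]
ft_force: [-2.9, -0.1, 5.5]
gripper_width: 0.236
```

jog_arm(
  moves=[
    {"tx": -0.01, "ty": 0, "tz": 0.065, "rx": 0, "ry": 0, "rz": 0},
    {"tx": 0, "ty": 0, "tz": 0.065, "rx": 0, "ry": 0, "rz": 0},
    {"tx": 0, "ty": 0, "tz": 0.065, "rx": 0, "ry": 0, "rz": 0},
  ],
)

```text
time_s: 18.93
position: [0.6246, -0.1488, 0.1227]
eef_rot: [0.003, 1.0, -0.001, 0.001]
ft_force: [-3.1, 0.9, 6.0]
gripper_width: 0.238
```

jog_arm(
  moves=[
    {"tx": -0.01, "ty": 0, "tz": 0.065, "rx": 0, "ry": 0, "rz": 0},
    {"tx": 0, "ty": 0, "tz": 0.065, "rx": 0, "ry": 0, "rz": 0},
    {"tx": 0, "ty": 0, "tz": 0.065, "rx": 0, "ry": 0, "rz": 0},
  ],
)

```text
time_s: 19.18
position: [0.6245, -0.1488, 0.1222]
eef_rot: [0.004, 1.0, -0.001, 0.001]
ft_force: [-3.9, 0.3, 6.2]
gripper_width: 0.24
```

jog_arm(
  moves=[
    {"tx": -0.01, "ty": 0, "tz": 0.065, "rx": 0, "ry": 0, "rz": 0},
    {"tx": 0, "ty": 0, "tz": 0.065, "rx": 0, "ry": 0, "rz": 0},
    {"tx": 0, "ty": 0, "tz": 0.065, "rx": 0, "ry": 0, "rz": 0},
  ],
)

```text
time_s: 19.43
position: [0.6246, -0.1487, 0.122]
eef_rot: [0.005, 1.0, -0.001, 0.001]
ft_force: [-5.0, 0.6, 7.4]
gripper_width: 0.242
```

jog_arm(
  moves=[
    {"tx": -0.01, "ty": 0, "tz": 0.08, "rx": 0.09, "ry": -0.02, "rz": 0},
    {"tx": 0, "ty": 0, "tz": 0.08, "rx": 0, "ry": 0, "rz": 0},
    {"tx": 0, "ty": 0, "tz": 0.08, "rx": 0, "ry": 0, "rz": 0},
  ],
)

```text
time_s: 19.68
position: [0.6247, -0.1493, 0.1214]
eef_rot: [0.001, 1.0, -0.002, 0.001]
ft_force: [-5.0, 1.3, 7.8]
gripper_width: 0.239
```

jog_arm(
  moves=[
    {"tx": -0.01, "ty": 0, "tz": 0.08, "rx": 0, "ry": 0, "rz": 0},
    {"tx": 0, "ty": 0, "tz": 0.08, "rx": 0.02, "ry": 0, "rz": 0},
    {"tx": 0, "ty": 0, "tz": 0.08, "rx": 0, "ry": 0, "rz": 0},
  ],
)

```text
time_s: 19.93
position: [0.6248, -0.1494, 0.1206]
eef_rot: [0.001, 1.0, -0.002, 0.001]
ft_force: [-5.0, 0.5, 6.8]
gripper_width: 0.242
```

jog_arm(
  moves=[
    {"tx": -0.01, "ty": 0, "tz": 0.08, "rx": 0, "ry": 0, "rz": 0},
    {"tx": 0, "ty": 0, "tz": 0.08, "rx": 0.02, "ry": 0, "rz": 0},
  ],
)

```text
time_s: 20.1
position: [0.6249, -0.1494, 0.12]
eef_rot: [0.001, 1.0, -0.002, 0.001]
ft_force: [-4.6, -1.0, 7.7]
gripper_width: 0.242
```

jog_arm(
  moves=[
    {"tx": -0.02, "ty": 0, "tz": 0.1, "rx": 0, "ry": 0, "rz": 0},
    {"tx": -0.01, "ty": 0, "tz": 0.1, "rx": 0, "ry": 0, "rz": 0},
    {"tx": 0, "ty": 0, "tz": 0.1, "rx": 0, "ry": 0, "rz": 0},
    {"tx": 0, "ty": 0, "tz": 0.1, "rx": 0, "ry": 0, "rz": 0},
  ],
)

```text
time_s: 20.43
position: [0.6248, -0.1494, 0.117]
eef_rot: [0.003, 1.0, -0.002, 0.002]
ft_force: [-3.9, -0.1, 7.7]
gripper_width: 0.238
```

jog_arm(
  moves=[
    {"tx": -0.01, "ty": 0, "tz": 0.08, "rx": 0, "ry": 0, "rz": 0},
    {"tx": 0, "ty": 0, "tz": 0.08, "rx": 0.02, "ry": 0, "rz": 0},
    {"tx": 0, "ty": 0, "tz": 0.08, "rx": 0, "ry": 0, "rz": 0},
  ],
)

```text
time_s: 20.68
position: [0.6248, -0.1495, 0.116]
eef_rot: [0.003, 1.0, -0.002, 0.002]
ft_force: [-4.2, 0.6, 7.3]
gripper_width: 0.24
```

jog_arm(
  moves=[
    {"tx": -0.01, "ty": 0, "tz": 0.08, "rx": 0, "ry": 0, "rz": 0},
    {"tx": 0, "ty": 0, "tz": 0.08, "rx": 0.02, "ry": 0, "rz": 0},
    {"tx": 0, "ty": 0, "tz": 0.08, "rx": 0, "ry": 0, "rz": 0},
  ],
)

```text
time_s: 20.93
position: [0.6248, -0.1494, 0.1149]
eef_rot: [0.003, 1.0, -0.002, 0.002]
ft_force: [-4.5, 0.9, 7.2]
gripper_width: 0.242
```

```bash
python3 - <<'E'
from h import *
goto([.6233,-.1478,.11],0)
E
```

```text
pos [ 0.6248 -0.1494  0.1149] t 20.93 F [-4.45  0.9   7.21] w 0.242
tool shift mm [-1.5 -1.7  4.9] shares [-0.06 -0.07  0.19] xaxis [ 1.    -0.003]
rz deg -0.19 shares -0.03 tilt shares rx,ry [ 0.053 -0.045 -0.   ]
```

jog_arm(
  moves=[
    {"tx": -0.02, "ty": 0, "tz": 0.08, "rx": 0.05, "ry": -0.04, "rz": 0},
    {"tx": 0, "ty": 0, "tz": 0.08, "rx": 0, "ry": 0, "rz": 0},
    {"tx": 0, "ty": 0, "tz": 0.08, "rx": 0, "ry": 0, "rz": 0},
    {"tx": 0, "ty": 0, "tz": 0.08, "rx": 0, "ry": 0, "rz": 0},
  ],
)

```text
time_s: 21.27
position: [0.625, -0.1495, 0.1135]
eef_rot: [0.002, 1.0, -0.002, 0.001]
ft_force: [-4.8, 0.0, 7.2]
gripper_width: 0.237
```

jog_arm(
  moves=[
    {"tx": -0.01, "ty": 0, "tz": 0.08, "rx": 0, "ry": 0, "rz": 0},
    {"tx": 0, "ty": 0, "tz": 0.08, "rx": 0.02, "ry": 0, "rz": 0},
    {"tx": 0, "ty": 0, "tz": 0.08, "rx": 0, "ry": 0, "rz": 0},
    {"tx": 0, "ty": 0, "tz": 0.08, "rx": 0, "ry": 0, "rz": 0},
  ],
)

```text
time_s: 21.6
position: [0.6251, -0.1495, 0.1128]
eef_rot: [0.002, 1.0, -0.002, 0.001]
ft_force: [-6.0, 0.9, 9.3]
gripper_width: 0.238
```

jog_arm(
  moves=[
    {"tx": -0.01, "ty": 0, "tz": 0.08, "rx": 0, "ry": 0, "rz": 0},
    {"tx": 0, "ty": 0, "tz": 0.08, "rx": 0.02, "ry": 0, "rz": 0},
    {"tx": 0, "ty": 0, "tz": 0.08, "rx": 0, "ry": 0, "rz": 0},
    {"tx": 0, "ty": 0, "tz": 0.08, "rx": 0, "ry": 0, "rz": 0},
  ],
)

```text
time_s: 21.93
position: [0.6251, -0.1494, 0.1128]
eef_rot: [0.003, 1.0, -0.002, 0.001]
ft_force: [-5.0, -0.5, 9.7]
gripper_width: 0.244
```

Travel has stopped at TCP z 0.1128, about 16 mm deep. I'll raise the push in small steps to confirm the stop.

jog_arm(
  moves=[
    {"tx": -0.01, "ty": 0, "tz": 0.1, "rx": 0.03, "ry": 0, "rz": 0},
    {"tx": 0, "ty": 0, "tz": 0.1, "rx": 0, "ry": 0, "rz": 0},
  ],
)

```text
time_s: 22.1
position: [0.6251, -0.1495, 0.1128]
eef_rot: [0.002, 1.0, -0.002, 0.001]
ft_force: [-7.1, 0.3, 12.3]
gripper_width: 0.239
```

jog_arm(
  moves=[
    {"tx": 0, "ty": 0, "tz": 0.12, "rx": 0, "ry": 0, "rz": 0},
    {"tx": 0, "ty": 0, "tz": 0.12, "rx": 0, "ry": 0, "rz": 0},
  ],
)

```text
time_s: 22.27
position: [0.6252, -0.1494, 0.1128]
eef_rot: [0.004, 1.0, -0.002, 0.001]
ft_force: [-7.8, 1.1, 15.8]
gripper_width: 0.24
```

jog_arm(
  moves=[
    {"tx": 0, "ty": 0, "tz": 0.14, "rx": 0.03, "ry": 0, "rz": 0},
    {"tx": 0, "ty": 0, "tz": 0.14, "rx": 0, "ry": 0, "rz": 0},
  ],
)

```text
time_s: 22.43
position: [0.6252, -0.1495, 0.1127]
eef_rot: [0.003, 1.0, -0.002, 0.001]
ft_force: [-8.9, 0.5, 17.5]
gripper_width: 0.239
```

jog_arm(
  moves=[
    {"tx": 0, "ty": 0, "tz": 0.15, "rx": 0, "ry": 0, "rz": 0},
    {"tx": 0, "ty": 0, "tz": 0.15, "rx": 0, "ry": 0, "rz": 0},
  ],
)

```text
time_s: 22.6
position: [0.6253, -0.1494, 0.1127]
eef_rot: [0.005, 1.0, -0.002, 0.001]
ft_force: [-8.6, 1.1, 18.1]
gripper_width: 0.238
```

jog_arm(
  moves=[
    {"tx": -0.03, "ty": 0, "tz": 0, "rx": 0.05, "ry": 0, "rz": 0},
    {"tx": -0.02, "ty": 0, "tz": 0, "rx": 0, "ry": 0, "rz": 0},
  ],
)

```text
time_s: 22.77
position: [0.6249, -0.1493, 0.1146]
eef_rot: [0.003, 1.0, -0.002, 0.002]
ft_force: [0.3, -0.3, -2.2]
gripper_width: 0.237
```

jog_arm(
  moves=[
    {"tx": 0, "ty": 0, "tz": 0, "rx": 0, "ry": 0, "rz": 0},
    {"tx": 0, "ty": 0, "tz": 0, "rx": 0, "ry": 0, "rz": 0},
    {"tx": 0, "ty": 0, "tz": 0, "rx": 0, "ry": 0, "rz": 0},
    {"tx": 0, "ty": 0, "tz": -0.3, "rx": 0, "ry": 0, "rz": 0},
    {"tx": 0, "ty": 0, "tz": -0.8, "rx": 0, "ry": 0, "rz": 0},
    {"tx": 0, "ty": 0, "tz": -0.8, "rx": 0, "ry": 0, "rz": 0},
    {"tx": 0, "ty": 0, "tz": -0.8, "rx": 0, "ry": 0, "rz": 0},
    {"tx": 0, "ty": 0, "tz": -0.8, "rx": 0, "ry": 0, "rz": 0},
  ],
  claw=-0.2,
  squeeze=5,
)

```text
time_s: 23.43
position: [0.6225, -0.1482, 0.2002]
eef_rot: [0.001, 1.0, -0.002, -0.001]
ft_force: [0.2, -0.7, 0.5]
gripper_width: 0.593
```

jog_arm(
  moves=[
    {"tx": 0, "ty": 0.3, "tz": -0.8, "rx": 0, "ry": 0, "rz": 0},
    {"tx": 0, "ty": 0.6, "tz": -0.8, "rx": 0, "ry": 0, "rz": 0},
    {"tx": 0, "ty": 0.6, "tz": 0, "rx": 0, "ry": 0, "rz": 0},
    {"tx": 0, "ty": 0, "tz": 0, "rx": 0, "ry": 0, "rz": 0},
    {"tx": 0, "ty": 0, "tz": 0, "rx": 0, "ry": 0, "rz": 0},
  ],
)

```text
time_s: 23.85
position: [0.6259, -0.1852, 0.2501]
eef_rot: [0.002, 1.0, -0.0, 0.004]
ft_force: [0.1, 1.1, 0.6]
gripper_width: 0.603
```

```bash
python3 - <<'E'
from h import *
goto([.6233,-.1478,.11],0)
p=robot.snapshot("scene");cv2.imwrite("pics/fin.png",cv2.resize(p["frame"][135:285,200:400],(800,600),interpolation=cv2.INTER_CUBIC))
E
```

```text
pos [ 0.6259 -0.1852  0.2501] t 23.85 F [0.06 1.06 0.56] w 0.603
tool shift mm [ -3.7 -37.8 139.9] shares [-0.15 -1.51  5.6 ] xaxis [ 1. -0.]
rz deg -0.02 shares -0.0 tilt shares rx,ry [ 0.031 -0.08   0.   ]
```

View pics/fin.png

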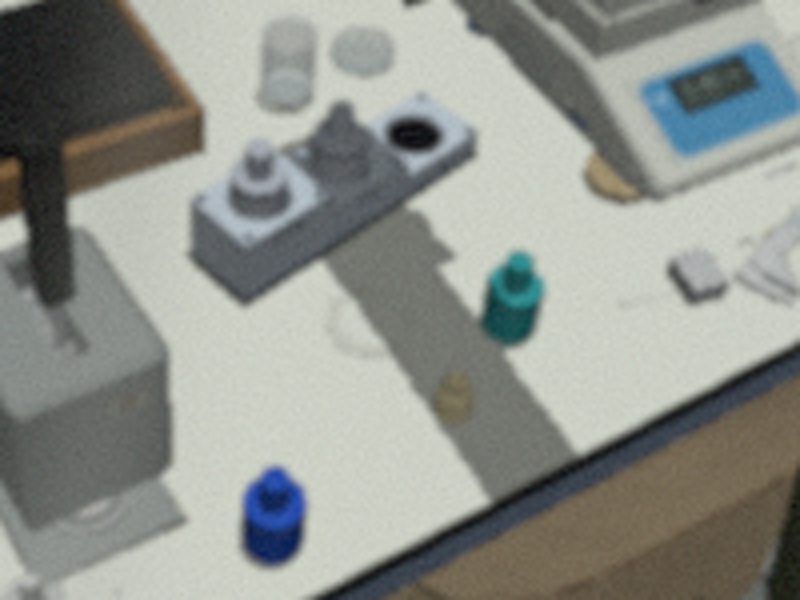

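Both canisters stand upright in their nests: b at (258,185), a at (342,145). Before release, canister a came up about 2 mm with the gripper. I'll close the fingers and press its knob lightly to make sure it is down on the stop.

jog_arm(
  moves=[
    {"tx": -0.06, "ty": -0.7, "tz": 0.5, "rx": 0.03, "ry": -0.08, "rz": 0},
    {"tx": 0, "ty": -0.7, "tz": 0.8, "rx": 0, "ry": 0, "rz": 0},
    {"tx": 0, "ty": 0, "tz": 0.8, "rx": 0, "ry": 0, "rz": 0},
    {"tx": 0, "ty": 0, "tz": 0.8, "rx": 0, "ry": 0, "rz": 0},
    {"tx": 0, "ty": 0, "tz": 0.6, "rx": 0, "ry": 0, "rz": 0},
    {"tx": 0, "ty": 0, "tz": 0, "rx": 0, "ry": 0, "rz": 0},
    {"tx": 0, "ty": 0, "tz": 0, "rx": 0, "ry": 0, "rz": 0},
  ],
  claw=1,
)

```text
time_s: 24.48
position: [0.6203, -0.1423, 0.1519]
eef_rot: [-0.003, 1.0, 0.002, -0.005]
ft_force: [0.5, 0.9, 0.4]
gripper_width: 0.154
```

```bash
python3 - <<'E'
from h import *
goto([.624,-.149,.138],0)
E
```

```text
pos [ 0.6203 -0.1423  0.1519] t 24.48 F [0.49 0.9  0.35] w 0.154
tool shift mm [ 3.8  6.8 13.8] shares [0.15 0.27 0.55] xaxis [1.    0.005]
rz deg 0.27 shares 0.05 tilt shares rx,ry [-0.053  0.1   -0.   ]
```

jog_arm(
  moves=[
    {"tx": 0.15, "ty": 0.27, "tz": 0, "rx": -0.05, "ry": 0.1, "rz": 0},
    {"tx": 0, "ty": 0, "tz": 0, "rx": 0, "ry": 0, "rz": 0},
    {"tx": 0, "ty": 0, "tz": 0.1, "rx": 0, "ry": 0, "rz": 0},
    {"tx": 0, "ty": 0, "tz": 0.2, "rx": 0, "ry": 0, "rz": 0},
  ],
)

```text
time_s: 24.82
position: [0.626, -0.1492, 0.1467]
eef_rot: [0.0, 1.0, 0.003, 0.002]
ft_force: [-0.1, 0.3, -0.5]
gripper_width: 0.007
```

```bash
python3 - <<'E'
from h import *
goto([.624,-.149,.138],0)
E
```

```text
pos [ 0.626  -0.1492  0.1467] t 24.82 F [-0.14  0.29 -0.5 ] w 0.007
tool shift mm [-2.  -0.2  8.7] shares [-0.08 -0.01  0.35] xaxis [1.    0.005]
rz deg 0.3 shares 0.05 tilt shares rx,ry [ 0.007 -0.043  0.   ]
```

jog_arm(
  moves=[
    {"tx": -0.06, "ty": 0, "tz": 0.15, "rx": 0, "ry": -0.04, "rz": 0},
    {"tx": 0, "ty": 0, "tz": 0.12, "rx": 0, "ry": 0, "rz": 0},
    {"tx": 0, "ty": 0, "tz": 0.06, "rx": 0, "ry": 0, "rz": 0},
    {"tx": 0, "ty": 0, "tz": 0.05, "rx": 0, "ry": 0, "rz": 0},
  ],
)

```text
time_s: 25.15
position: [0.6247, -0.1499, 0.137]
eef_rot: [0.001, 1.0, 0.002, 0.001]
ft_force: [0.1, 0.6, -0.6]
gripper_width: 0.005
```

jog_arm(
  moves=[
    {"tx": 0, "ty": 0, "tz": 0.05, "rx": 0, "ry": 0, "rz": 0},
    {"tx": 0, "ty": 0, "tz": 0.05, "rx": 0, "ry": 0, "rz": 0},
  ],
)

```text
time_s: 25.32
position: [0.6248, -0.1499, 0.1343]
eef_rot: [0.001, 1.0, 0.002, 0.001]
ft_force: [-1.5, 0.3, 13.6]
gripper_width: 0.009
```

jog_arm(
  moves=[
    {"tx": 0, "ty": 0, "tz": 0.06, "rx": 0, "ry": 0, "rz": 0},
    {"tx": 0, "ty": 0, "tz": 0.06, "rx": 0, "ry": 0, "rz": 0},
  ],
)

```text
time_s: 25.48
position: [0.6259, -0.1499, 0.1345]
eef_rot: [0.001, 1.0, 0.002, 0.002]
ft_force: [-3.1, -0.1, 7.7]
gripper_width: 0.004
```

jog_arm(
  moves=[
    {"tx": -0.03, "ty": 0, "tz": 0.09, "rx": 0, "ry": 0, "rz": 0},
    {"tx": 0, "ty": 0, "tz": 0.1, "rx": 0, "ry": 0, "rz": 0},
  ],
)

```text
time_s: 25.65
position: [0.6265, -0.15, 0.1345]
eef_rot: [0.002, 1.0, 0.002, 0.004]
ft_force: [-4.2, -0.1, 13.7]
gripper_width: 0.006
```

jog_arm(
  moves=[
    {"tx": -0.01, "ty": 0, "tz": 0.12, "rx": 0, "ry": 0, "rz": 0},
    {"tx": 0, "ty": 0, "tz": 0.12, "rx": 0, "ry": 0, "rz": 0},
  ],
)

```text
time_s: 25.82
position: [0.6281, -0.1501, 0.1349]
eef_rot: [0.004, 1.0, 0.002, 0.006]
ft_force: [-5.1, 1.2, 13.3]
gripper_width: 0.011
```

No downward travel under 13 N, and the knob's upper face is at z 0.1125 where expected, so canister a is on its stop. I'll retreat and hand in.

jog_arm(
  moves=[
    {"tx": 0, "ty": 0, "tz": -0.4, "rx": 0, "ry": 0, "rz": 0},
    {"tx": 0, "ty": 0, "tz": -0.8, "rx": 0, "ry": 0, "rz": 0},
    {"tx": 0, "ty": 0, "tz": -0.8, "rx": 0, "ry": 0, "rz": 0},
    {"tx": 0, "ty": 0, "tz": -0.8, "rx": 0, "ry": 0, "rz": 0},
    {"tx": 0, "ty": 0, "tz": -0.8, "rx": 0, "ry": 0, "rz": 0},
    {"tx": 0, "ty": 0, "tz": 0, "rx": 0, "ry": 0, "rz": 0},
    {"tx": 0, "ty": 0, "tz": 0, "rx": 0, "ry": 0, "rz": 0},
  ],
)

```text
time_s: 26.4
position: [0.6274, -0.1487, 0.2317]
eef_rot: [0.004, 1.0, 0.002, 0.007]
ft_force: [0.4, -0.0, -0.5]
gripper_width: 0.006
```

```bash
python3 - <<'E'
from h import *
goto([.624,-.149,.25])
p=robot.snapshot("scene")
for d in robot.tip_of(p,"knob_a"):print(round(d["confidence"],2),d["centre"])
print(proj(p,(.607,-.0585,.1125)),proj(p,(.624,-.149,.098)))
print(robot.hand_in())
E
```

```text
pos [ 0.6274 -0.1487  0.2317] t 26.4 F [ 0.43 -0.01 -0.5 ] w 0.006
tool shift mm [ -3.2   0.5 -18.4] shares [-0.13  0.02 -0.73] xaxis [1.    0.005]
0.77 [327.8, 202.4]
0.62 [266.6, 173.1]
0.58 [267.1, 255.9]
0.57 [282.8, 164.5]
[265.4 174.2] [286.3 164.6]
the job is handed in; nothing more can be done
None
```

Both canisters are upright in the nests of their weight classes, pressed down to their stops and released, and the job is handed in after about 26 s of robot time.

| Canister (my label) | Lift reading | Class | Nest | Depth where it stopped | Highest push I read |
|---|---|---|---|---|---|
| b | 6.2 N, about 630 g | steel | highest | about 21.5 mm | 18 N at the wrist, about 24 N with its weight |
| a | 2.9 N, about 300 g | aluminium | middle | about 16 mm | 18 N at the wrist, about 21 N with its weight |

The vision networks cannot tell a from b, so those labels are my own. That does not affect the sorting, which goes by weight.

- **Canister a lifted slightly:** when I eased off the push before releasing it, it rose about 2 mm with the gripper. I pressed its knob again with closed fingers at about 13 N. It did not move down, and the knob's top was at the expected height of about 112 mm, so it is back on its stop. The fingers slid a few millimetres sideways during this check, so I did not go back up to 20 N.
- **Sideways force:** both presses carried up to about 9–10 N of sideways force. Force was only read between moves, so I cannot rule out a brief higher peak.
- **Final position check:** just before hand-in, the network's knob positions were within about 2 pixels of where b should be and about 4 pixels for a.
- **Other objects:** I did not touch any of them on purpose. The last picture showed those in its view where they had been. I took no picture after the final knob press on a.

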